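Clamp pigment bottles in the bench shaker and start it

ROBOT

A 6-joint arm with a two-finger parallel gripper is mounted at the origin on the work surface. World frame = base frame: x ahead of the robot, y to its left, z up, the work surface at z = 0. Lengths are in m, angles in rad, forces in N, time in s.
With the tool pointing down it reaches from about 0.425 to 0.95 m from the base axis. Payload 3.5 kg.
Tool frame: the origin (TCP) lies midway between the tips of the shut fingers; the grasp point (between the pads) lies ctrl.grasp_offset behind it (ctrl.grasp_offset is the distance from the TCP to the grasp point, in m); x points along the fingers, y is the direction in which the jaws open and shut, and the axes are right-handed (so a half turn about x gives the same grasp; the last joint's range is limited). The gripper opens to 85 mm and grips with 20 to 120 N. Pads are 22 mm wide; open, the fingers measure 114 mm over their backs; the gripper's body (76 mm by 85 mm) begins 54 mm behind the grasp point. The pads swing forward as they close: fully open they stand 13 mm farther back than shut.
Start: joints at [-1.352, 0.286, 1.577, -0, 1.279, -0.15], TCP at [0.243, -0.63, 0.231] pointing down, gripper open.
Joint ranges: [-2.77, 2.77], [-0.9, 2.22], [0.21, 2.48], [-1.53, 4.67], [0.24, 2.81], [-2.84, 2.84]. Speed limits (rad/s): [2.79, 2.79, 3.14, 3.14, 3.14, 3.14].

INTERFACE

Orientations are given as a unit quaternion [x, y, z, w].
In Python, from plant import readout, read_camera, sign_off, ctrl gives the robot as it stands.
- The arm moves only by the tool drive_tool, never from a script. Its argument "steps" is a list of rows, each a list of 5 numbers: the shift along the tool's x, y, z in cm, then the turn about the tool's x in degrees, then the opening, from 0 (shut) to 1 (fully open). A call has 1 to 10 rows; each row shifts and turns the commanded pose from where the row before left it, along the tool's axes as they then stand; what a row does not reach is not made up. A row lasts 1/10 s, in which the tool goes at most 50 mm and 8.59 degrees, less where a joint would pass 70% of its speed; a pose out of reach is approached as far as the arm can. A call is refused whole if a number of a shift passes 5 or a number of a turn 8.59, either way. A call with a gripper value outside its range is refused whole. The fingers move at their own pace and stop on an object; "force" is the grip in N (left out, the last holds). Time passes only in rows, so rows that do not move let the fingers close. It gives the time, the measured TCP pose, the force and the opening at its end, in the units of the state.
- readout.get_state(): the state, without advancing time (a new reading comes with each control period).
- read_camera(name): name is "scene" or "top" or "wrist"; returns a dict with "frame" (400x640x3 uint8, red, green, blue), "vertical_fov" (degrees; the focal length in pixels is half the picture's height over the tangent of half this angle, whatever the lens; pixels are square), "cx", "cy" (the principal point, pixels), "eye" and "orientation" of the camera in the world. Camera axes: x right, y up, looking along -z (the intrinsics and any distortion apply to the point x, -y, -z); pixel columns grow to the right and rows downward; lengths in m; the calibration is good to about 2 mm. A picture is of the moment at which its call begins. There is no depth.
- sign_off(): hands the job in, once; it reports no verdict.
The state is a dict: "time": time; "qpos": joint angles; "dq": joint speeds; "joint_efforts": joint torques, N m; "eef_pos": TCP position; "tcp_rot": TCP orientation; "contact_force": force on the tool from outside, world axes, zero at the start; "wrist_torque": the same for the moment, N m; "opening": opening from 0.0 (shut) to 1.0 (fully open).
Only numpy, scipy, OpenCV 4.12 (cv2) and the standard library are available. Lean on these libraries where they do the work, as an engineer would, in place of code of your own. Each camera call takes 0.05 s, during which the arm holds its last target. There are 200 camera calls.

TASK

Load the shaker: stand every one of the white pigment bottles (38 mm across, with a plain round white cap) upright in a bay of its own in the tray, then swing the gate fully down over them and slide the locking rod in from the cheek on the robot's right, through all the eyes, until its grip is up against that cheek. Then turn the lock collar on the other cheek fully over, away from the robot, to its stop, and only after that push the selector knob in and turn it clockwise to its next position, letting it spring back up. Leave the other things on the table where they are.

Things in the scene. Friction and masses are not known exactly. Their poses are not given: they have to be found in the camera images.
- shaker: bench shaker, fixed grey box 265 (x) x 210 (y) x 50 mm. Origin: centre of footprint, table height; x away from the robot, y to its left. In its frame (mm): 3-bay tray at x 45; cheeks at y -77.5 and 77.5 (32 deep, 7 thick, tops at z 135) with 18 mm eyes on the rod's line x 3, z 120; gate hinge posts at x 110, y +-70, top z 130; selector knob at x -95, y 55
- bay0 (a point): centre of the floor of tray bay 0 (61 mm over the table); 45 x 45 mm inside, walls 40 mm high over its floor and 3 mm thick, with 30 mm wide finger cut-outs down to 12 mm in the middle of the front and back walls; bays are 48 mm from centre to centre; axes as the shaker's. Any bay will do for any bottle
- bay1 (a point): centre of the floor of tray bay 1 (61 mm over the table); 45 x 45 mm inside, walls 40 mm high over its floor and 3 mm thick, with 30 mm wide finger cut-outs down to 12 mm in the middle of the front and back walls; bays are 48 mm from centre to centre; axes as the shaker's. Any bay will do for any bottle
- bay2 (a point): centre of the floor of tray bay 2 (61 mm over the table); 45 x 45 mm inside, walls 40 mm high over its floor and 3 mm thick, with 30 mm wide finger cut-outs down to 12 mm in the middle of the front and back walls; bays are 48 mm from centre to centre; axes as the shaker's. Any bay will do for any bottle
- bottle0_mid (a point): white pigment bottle with a paper label and plain round white cap, 38 mm diameter up to 68 mm height, then a 27 mm cap, 95 mm tall in all, 110 g, upright on the table; this is its centre, half-way up; own z along its axis towards the cap. Two or three bottles are present, the absent ones read None
- bottle1_mid (a point): white pigment bottle with a paper label and plain round white cap, 38 mm diameter up to 68 mm height, then a 27 mm cap, 95 mm tall in all, 110 g, upright on the table; this is its centre, half-way up; own z along its axis towards the cap. Two or three bottles are present, the absent ones read None
- bottle2_mid (a point): white pigment bottle with a paper label and plain round white cap, 38 mm diameter up to 68 mm height, then a 27 mm cap, 95 mm tall in all, 110 g, upright on the table; this is its centre, half-way up; own z along its axis towards the cap. Two or three bottles are present, the absent ones read None
- gate (a joint): hold-down gate hinged at the back on an axis along the shaker's y at shaker x 110, z 120 mm: 0 = shut over the bottles, its two eyes in line with the cheeks' eyes; grows as it opens (rad); stop at 1.8, standing up and leaning back. Stiff hinge (3 N at the bar at most): stays where it is left, so bring it right down to 0. Bottles are loaded with it open
- gate_bar (a point): middle of the gate's round black handle bar (12 mm diameter, 90 mm long along the shaker's y); shut, it is at shaker x -20, z 155 mm, and nothing is within 40 mm behind its middle; the gate's top is then at z 178. The gate's eyes (18 mm holes, 7 mm thick) are in its front legs at shaker y -50 and 50 mm
- near_eye (a point): centre of the outer face of the eye in the cheek on the robot's right (-y of the shaker); axes as the shaker's. The rod enters here and goes towards the shaker's +y; the far cheek's outer face is 162 mm farther on and the collar sits just outside it
- rod_grip (a point): locking rod lying on the table, 160 g, own x towards its tip. Black grip 50 long (x), 26 wide (y), 26.5 mm high; ahead of it a steel rod 13 mm thick, 202 long, with an 8 mm neck 160 to 182 mm from the grip and a 12 mm tapered nose. This point: grip's mid height, 27 mm behind its front face (shoulder, which stops on the cheek); the rod's axis is 6.75 mm lower, its underside level with the grip's
- rod_tip (a point): tip of the locking rod's nose, on its axis, 229 mm ahead of rod_grip along its x; own x along the rod. With the rod fully in it stands 40 mm beyond the outer face of the far cheek (shaker y 121 mm)
- collar (a joint): eccentric lock collar, 40 mm outside, bore 18 mm, captive outside the left cheek (shaker y 83 to 97 mm); turns about the shaker's y axis at shaker x 5.7, z 122 mm. 0 = open, lever leaning 0.7 rad from upright towards the robot; grows as it is swung up and over, away; 1.4 = locked, at its stop. Stays where left (2 N at the lever). Closes on the rod's neck: turned early it blocks the rod
- collar_tip (a point): middle of the small black cross handle at the end of the collar's lever (13 mm diameter, 37 mm long along the shaker's y), 58 mm from the collar's pivot
- selector (a joint): angle of the selector knob: 0 = off, grows clockwise seen from above, next position (run) at its stop at 1.047 rad (60 degrees). It is held in each position by a pin and will turn only while pushed in by more than 6 mm
- plunger (a joint): how far the selector knob is pushed in (m): 0 = out, 0.008 = fully in; spring 2 N at rest to 8 N fully in. It springs out again at either position
- selector_grip (a point): on the upright axis of the selector knob (93 mm over the table when it is out), 10 mm below the top of its bar grip; the bar is 48 mm long, 13 mm thick, 32 mm high, on a round skirt of 48 mm diameter whose top is 22 mm below this point. Own x lies along the bar
- cup_a_mid (a point): bystander: clear mixing cup, 74 mm across the rim, 85 mm high; point 40 mm up its axis
- cup_b_mid (a point): bystander: clear mixing cup, 74 mm across the rim, 85 mm high; point 40 mm up its axis
- sprayer_mid (a point): bystander: clear spray bottle, 52 mm diameter, 150 mm high; point 60 mm up its axis
- ink_jar_mid (a point): bystander: low jar with black lid, 60 mm diameter, 62 mm high; point 30 mm up its axis
- brush_mid (a point): bystander: paint brush lying on the table, 190 mm long; a point near its middle, x along it
- stirrer_mid (a point): bystander: wooden stirring stick lying on the table, 150 x 18 x 4 mm; its centre, x along it
- rod: the same locking rod; origin on its axis at the shoulder (front face of the grip), axes as rod_grip's
There are look-alikes about, which are no part of the job. What is shaped like the part that bears bottle2_mid but green is not meant.

How it is judged:
On the way, in this order (a step that is already met when the one before it is completed fails the run):
1. every bottle that is present stands upright in a bay of its own (x of bottle0_mid in the frame of shaker between 0.033 and 0.057 m and y of bottle0_mid in the frame of shaker between -0.068 and 0.068 m and z of bottle0_mid in the frame of shaker between 0.1 and 0.117 m and angle between each of bottle0_mid, bottle1_mid, bottle2_mid's own z axis and vertical below 0.15 rad and x of bottle1_mid in the frame of shaker between 0.033 and 0.057 m and y of bottle1_mid in the frame of shaker between -0.068 and 0.068 m and z of bottle1_mid in the frame of shaker between 0.1 and 0.117 m and x of bottle2_mid in the frame of shaker between 0.033 and 0.057 m and y of bottle2_mid in the frame of shaker between -0.068 and 0.068 m and z of bottle2_mid in the frame of shaker between 0.1 and 0.117 m), for 0.2 s.
2. the gate is fully shut (value of joint gate below 0.05 rad), for 0.2 s.
3. the locking rod is fully in, through all the eyes (value of joint gate below 0.05 rad and y of rod_tip in the frame of shaker between 0.115 and 0.13 m and x of rod_tip in the frame of shaker between -0.007 and 0.013 m and z of rod_tip in the frame of shaker between 0.11 and 0.13 m and angle between the x axis of rod_tip and the y axis of shaker, either way round below 0.08 rad), for 0.2 s.
4. the lock collar is at its locked stop (value of joint collar above 1.25 rad), for 0.2 s.
5. the selector is in its next position and has sprung back up (value of joint selector above 0.92 rad and value of joint plunger below 0.002 m), for 0.2 s.
At the end, for the whole second after the job is handed in: All bottles present stand in tray bays, upright within 0.15 rad; gate within 0.05 rad of shut; rod through all eyes, shoulder within 6 mm of the near cheek, at rest; collar at 1.25 rad or more (stop 1.4); selector at 0.92 rad or more (stop 1.047), sprung up to within 2 mm (all of step 1 and all of step 3 and all of step 5 and value of joint collar above 1.25 rad and linear speed of rod below 0.03 m/s); the robot touches nothing.
It fails at once if one of the other things on the table is shoved more than 35 mm (distance of any of cup_a_mid, cup_b_mid, sprayer_mid, ink_jar_mid, brush_mid, stirrer_mid from where it was at the start of the episode above 0.035 m).
Of bottle0, bottle1, bottle2 only 2 to 3 are there at a start; the rules pass over those that are not, and their reading is None.
At some moment in a run one of bottle0, bottle1, bottle2, rod may be knocked a few centimetres aside while the robot is not near it.
It also fails if it takes over 210 s, if anything falls off the work surface, if the arm or the gripper's body presses on something with over 40 N, if the wrist force passes 120 N, or if a joint passes its speed limit or range.

## Working session

There is one attempt and no reset: what is moved stays moved. The work goes in short steps, Python scripts to look and compute and a tool call to move; the robot and the scene stay as the last step left them, time stands still between calls to the robot, and variables do not carry over. Pictures are saved under pics/ and viewed, about 12 in all and at most 16, crops included, and the job is handed in when it is done.

Besides the shell and the picture viewer there is one more tool, called after "Call:" as name(argument=value, ...), one argument or row to a line, values as JSON. drive_tool: Moves the arm, as the interface text tells. Its arguments: {"type":"object","properties":{"steps":{"type":"array","items":{"type":"array","items":{"type":"number"}}},"force":{"type":"number"}},"required":["steps"]}

```bash
mkdir -p pics; ls
python3 - <<'E'
from plant import readout, read_camera, ctrl
import cv2
print(readout.get_state(), ctrl.grasp_offset)
for n in ("scene","top","wrist"):
    c=read_camera(n); print(n,{k:v for k,v in c.items() if k!='frame'})
    cv2.imwrite(f'pics/{n}0.png',c['frame'][:,:,::-1])
E
```

```text
pics
{'time': 0.0, 'qpos': array([-1.35201938e+00,  2.87173098e-01,  1.57819388e+00, -9.95452401e-06,
        1.27859682e+00, -1.49999901e-01]), 'dq': array([-0.00033449,  0.00109051,  0.00174671, -0.000202  , -0.00248965,
        0.00158148]), 'joint_efforts': array([ 1.41191391e-03, -4.05978012e+01, -2.92624658e+01,  2.42269198e-05,
        5.71280703e-03, -3.04568701e-06]), 'eef_pos': array([ 0.24320019, -0.62895386,  0.22993309]), 'tcp_rot': array([-0.69508744, -0.13048337,  0.69515182, -0.12880794]), 'contact_force': array([0.28384426, 0.5866579 , 0.03724827]), 'wrist_torque': array([ 0.06983526,  0.03324899, -0.00261825]), 'opening': 0.9993741711418643} 0.0187
scene {'vertical_fov': 53.39169852889794, 'cx': 319.07592197753564, 'cy': 192.97537850500115, 'eye': array([1.29214305, 0.48327714, 0.99364928]), 'orientation': array([0.19683612, 0.35096128, 0.79549048, 0.45307463])}
top {'vertical_fov': 46.342794695764255, 'cx': 317.02695549615584, 'cy': 186.81183461479986, 'eye': array([0.34519403, 0.00455885, 1.4202985 ]), 'orientation': array([-0.04332214,  0.03730422,  0.71517042, -0.69660811])}
wrist {'vertical_fov': 67.3710360934916, 'cx': 319.6115147895608, 'cy': 200.7181551795658, 'eye': array([ 0.30587096, -0.60444617,  0.37161486]), 'orientation': array([-0.11141794,  0.07736875, -0.56041257,  0.8170299 ])}
```

View pics/top0.png

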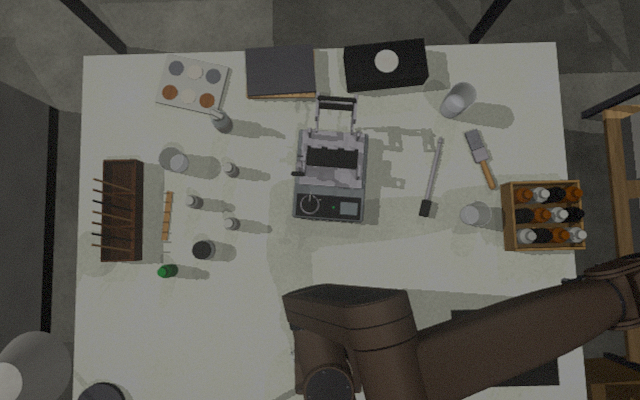

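View pics/scene0.png

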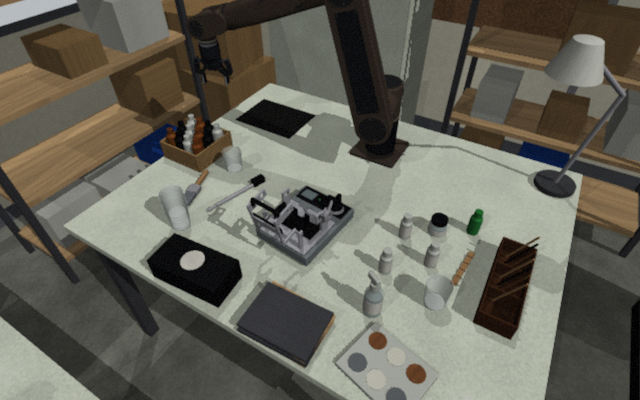

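```bash
cat > h.py <<'E'
import numpy as np, cv2, json, pickle
from scipy.spatial.transform import Rotation as R
from plant import readout, read_camera, ctrl
def snap(cam,tag,crop=None,s=1):
    c=read_camera(cam); c['st']=readout.get_state(); pickle.dump(c,open(f'pics/{tag}.pkl','wb')); view(tag,crop,s); return c
def load(tag): return pickle.load(open(f'pics/{tag}.pkl','rb'))
def view(tag,crop=None,s=1,out=None):
    im=load(tag)['frame'][:,:,::-1]
    if crop: x0,y0,x1,y1=crop; im=im[y0:y1,x0:x1]
    cv2.imwrite(f'pics/{out or tag}.png',cv2.resize(im,None,fx=s,fy=s,interpolation=cv2.INTER_CUBIC))
def ray(c,p):
    f=200/np.tan(np.radians(c['vertical_fov'])/2)
    d=R.from_quat(c['orientation']).apply([(p[0]-c['cx'])/f,-(p[1]-c['cy'])/f,-1]); return c['eye'],d
def onz(c,p,z):
    e,d=ray(c,p); return (e+d*(z-e[2])/d[2]).round(4)
def proj(c,X):
    f=200/np.tan(np.radians(c['vertical_fov'])/2)
    q=R.from_quat(c['orientation']).inv().apply(np.atleast_2d(X)-c['eye'])
    return np.c_[c['cx']+f*q[:,0]/-q[:,2], c['cy']-f*q[:,1]/-q[:,2]]
def tri(obs):
    A=np.zeros((3,3));b=np.zeros(3)
    for c,p in obs:
        e,d=ray(c,p); d=d/np.linalg.norm(d); M=np.eye(3)-np.outer(d,d); A+=M;b+=M@e
    return np.linalg.solve(A,b).round(4)
def go(X,yaw=None,st=None):
    """print tool-frame shift (cm, z after turn considered: translate first) to TCP X; yaw=direction of tool y in world (deg)"""
    st=st or readout.get_state(); r=R.from_quat(st['tcp_rot']); 
    print('tcp',st['eef_pos'].round(4),'ydir',ydir(st).round(2),'xax',r.apply([1,0,0]).round(3),'t',round(st['time'],2),'F',st['contact_force'].round(1),'op',round(st['opening'],3))
    if X is not None: print(' shift cm',(100*r.inv().apply(np.array(X)-st['eef_pos'])).round(2))
    if yaw is not None:
        d=(yaw-ydir(st)+90)%180-90; print(' turn about x deg',round(-d,2),' (world yaw +%.2f)'%d,'q6',st['qpos'][5])
def ydir(st):
    v=R.from_quat(st['tcp_rot']).apply([0,1,0]); return np.degrees(np.arctan2(v[1],v[0]))
E
python3 - <<'E'
from h import *
t=snap('top','top1',(280,85,460,230),4.4); s=snap('scene','scene1',(235,170,365,260),6)
view('top1',(150,150,280,260),6,'top1b')
go([0.45,-0.2,0.42],0)
c=read_camera('wrist'); st=readout.get_state(); r=R.from_quat(st['tcp_rot'])
print(r.inv().apply(c['eye']-st['eef_pos']), r.inv().apply(R.from_quat(c['orientation']).apply(np.eye(3))).round(3))
for n,p in dict(shk=(331,175),b=(229,163),rg=(426,208),rt=(440,140)).items(): print(n,onz(t,p,.03))
E
```

```text
tcp [ 0.2433 -0.6293  0.2306] ydir -68.87 xax [-0.     0.001 -1.   ] t 0.25 F [0.2 0.1 0.6] op 1.002
 shift cm [-18.89 -32.61 -34.76]
 turn about x deg -68.87  (world yaw +68.87) q6 -0.1499809628172927
[-0.14132697 -0.0006811  -0.06733226] [[-0.     1.     0.001]
 [ 0.269  0.001 -0.963]
 [-0.963 -0.    -0.269]]
shk [ 0.5392 -0.0285  0.03  ]
b [0.5841 0.2781 0.03  ]
rg [ 0.4326 -0.3078  0.03  ]
rt [ 0.637  -0.3608  0.03  ]
```

View pics/top1.png

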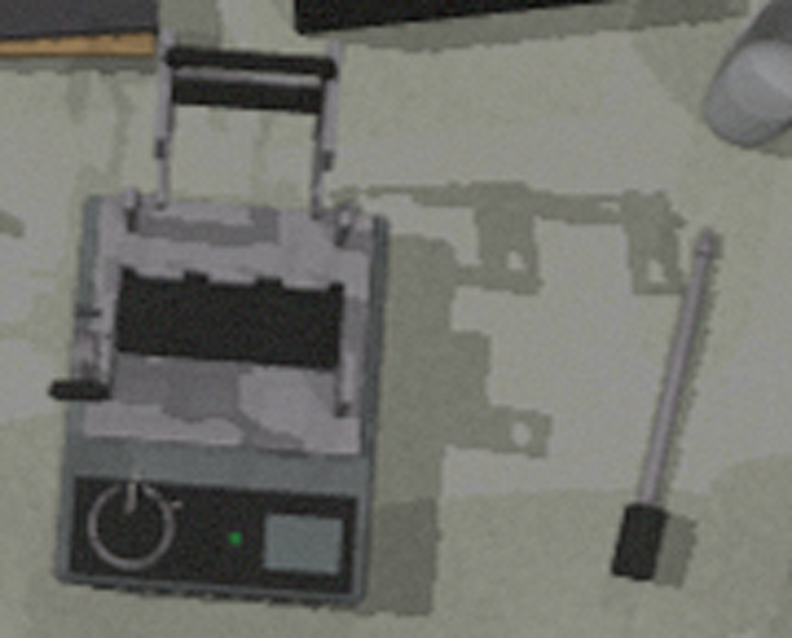

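View pics/top1b.png

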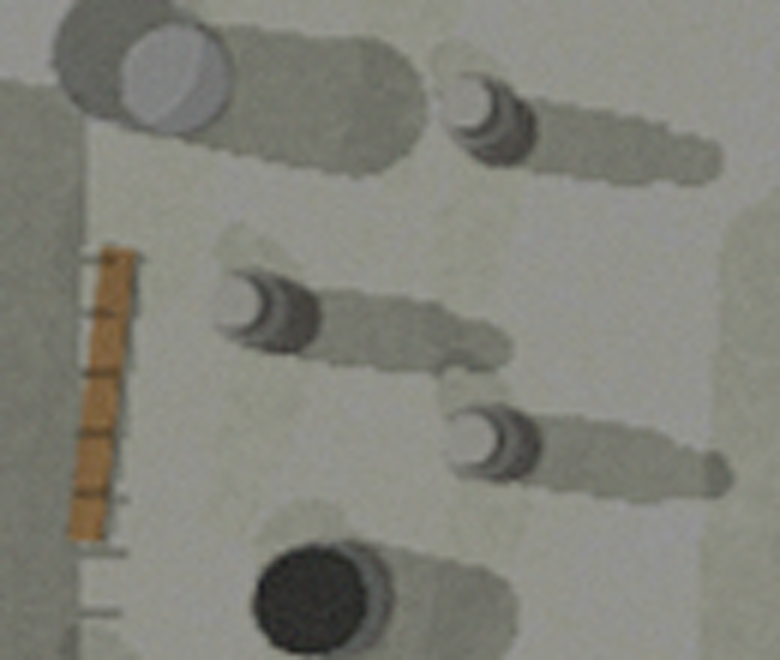

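Run:
```python
from h import *
t=load('top1')
for p in [(466,101),(239,303),(473,440)]: print('bottle',onz(t,(150+p[0]/6,150+p[1]/6),.095))
f=lambda p,z:onz(t,(280+p[0]/4.4,85+p[1]/4.4),z)
C=[f(p,.05) for p in [(90,197),(385,215),(362,603),(58,580)]]
C=np.array(C);print(C,C.mean(0))
for i in range(4):
    d=C[(i+1)%4]-C[i]; print(np.linalg.norm(d), np.degrees(np.arctan2(d[1],d[0])))
print('grip',f((639,541),.0265),'tip',f((707,232),.0065))
```

```text
bottle [0.5619 0.2692 0.095 ]
bottle [0.4676 0.3777 0.095 ]
bottle [0.3997 0.2665 0.095 ]
[[ 0.6756  0.0594  0.05  ]
 [ 0.6575 -0.1406  0.05  ]
 [ 0.3951 -0.1154  0.05  ]
 [ 0.4157  0.0864  0.05  ]] [ 0.535975 -0.02755   0.05    ]
0.20081735482771404 -95.1711809934244
0.2636072836626484 174.51433251775626
0.20284871209845037 84.17136412067713
0.26129869881038437 -5.930960433622807
grip [ 0.433  -0.3063  0.0265] tip [ 0.649  -0.3694  0.0065]
```

Call:
drive_tool(
  steps=[
    [-4.75, 0, 0, 0, 1],
    [-4.75, 0, 0, 0, 1],
    [-4.75, 0, 0, 0, 1],
    [-4.75, 0, 0, 0, 1],
    [0, -2.8, -3.2, 0, 1],
    [0, -2.8, -3.2, 0, 1],
    [0, -2.8, -3.2, 0, 1],
    [0, -2.8, -3.2, 0, 1],
    [0, -2.8, -3.2, 0, 1],
    [0, -2.8, -3.2, 0, 1],
  ],
)

```text
time: 1.3
eef_pos: [0.3624, -0.402, 0.4213]
tcp_rot: [0.695, 0.129, -0.695, 0.13]
contact_force: [-0.0, -0.1, 0.5]
opening: 1.001
```

Call:
drive_tool(
  steps=[
    [0, -2.8, -3.2, 0, 1],
    [0, -2.8, -3.2, 0, 1],
    [0, -2.8, -3.2, 0, 1],
    [0, -2.8, -3.2, 0, 1],
    [0, -2.8, -3.2, 0, 1],
    [0, -2.8, -3.2, 0, 1],
    [0, -2.8, -3.2, 0, 1],
    [0, -2.8, -3.2, 0, 1],
  ],
)

```text
time: 2.1
eef_pos: [0.5204, -0.1007, 0.4215]
tcp_rot: [0.695, 0.13, -0.695, 0.13]
contact_force: [-0.7, -0.3, -0.2]
opening: 1.003
```

Call:
drive_tool(
  steps=[
    [0, 0, 0, -8, 1],
    [0, 0, 0, -8, 1],
    [0, 0, 0, -8, 1],
    [0, 0, 0, -8, 1],
    [0, 0, 0, -8, 1],
    [0, 0, 0, -8, 1],
    [0, 0, 0, -8, 1],
    [0, 0, 0, -7.5, 1],
    [0, 0, 0, 0, 1],
  ],
)

```text
time: 3.0
eef_pos: [0.5198, -0.1024, 0.4213]
tcp_rot: [0.523, 0.476, -0.523, 0.476]
contact_force: [-0.3, 0.8, -0.8]
opening: 0.998
```

Run:
```python
from h import *
c=snap('wrist','w1',None,1.25); go(None); print(c['eye'])
```

```text
tcp [ 0.5198 -0.1024  0.4213] ydir -5.52 xax [-0. -0. -1.] t 3.05 F [ 0.4 -0.5  0.2] op 0.998
[ 0.52527248 -0.03428932  0.56285966]
```

View pics/w1.png

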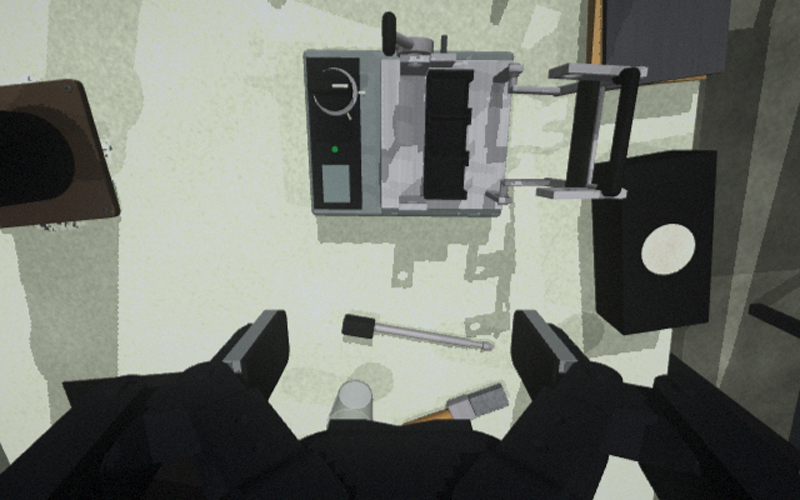

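Run:
```python
from h import *
view('w1',(236,30,416,180),4.2,'w1a')
```

```text
(no output)
```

View pics/w1a.png

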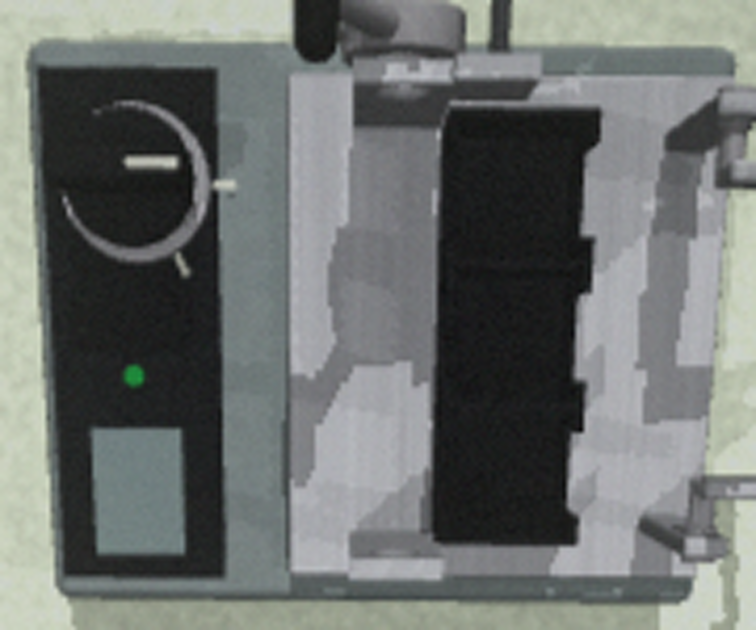

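```bash
cat >> h.py <<'E'
def rect(C):
    """fit x,y,yaw of 265x210 rectangle corners order (-x+y),(+x+y),(+x-y),(-x-y)"""
    from scipy.optimize import least_squares
    M=np.array([[-.1325,.105],[.1325,.105],[.1325,-.105],[-.1325,-.105]])
    f=lambda p:((M@np.array([[np.cos(p[2]),np.sin(p[2])],[-np.sin(p[2]),np.cos(p[2])]])+p[:2])-np.array(C)[:,:2]).ravel()
    s=least_squares(f,[.53,-.03,-.09]); print('shaker',s.x.round(4),np.degrees(s.x[2]).round(2),'res mm',(1000*s.fun).round(1)); return s.x
E
python3 - <<'E'
from h import *
c=load('w1'); f=lambda p:(236+p[0]/4.2-.5,30+p[1]/4.2-.5)
p=rect([onz(c,f(q),.05) for q in [(28,40),(735,45),(690,602),(60,597)]])
W=lambda x,y,z:np.r_[np.array([[np.cos(p[2]),-np.sin(p[2])],[np.sin(p[2]),np.cos(p[2])]])@[x,y]+p[:2],z]
pr=lambda X:((proj(c,X)[0]-[236,30]+.5)*4.2).round(0)
for n,X in dict(rcheekA=(-.013,-.081,.135),rcheekB=(.019,-.074,.135),knob=(-.095,.055,.103),knobskirt=(-.095,.055,.071),bay0c=(.045,-.07,.101),lc=(-.013,.081,.135),ctip=(-.0317,.09,.166),post=(.110,-.07,.13),post2=(.110,.07,.13)).items(): print(n,pr(W(*X)),W(*X).round(4))
# rod
print('grip',onz(c,(358/1.25,327/1.25),.0265),'tip',onz(c,(491/1.25,346/1.25),.0065), 'shoulder',onz(c,(375/1.25,329/1.25),.02))
print('bar tri L', proj(c,W(.1736,.045,.239))*1.25,proj(c,W(.1736,-.045,.239))*1.25)
E
```

```text
shaker [ 0.5361 -0.0242 -0.1016] -5.82 res mm [-2.4  1.8  2.7  1.2  2.6 -1.7 -3.  -1.3]
rcheekA [342. 578.] [ 0.5149 -0.1034  0.135 ]
rcheekB [436. 559.] [ 0.5475 -0.0997  0.135 ]
knob [102. 161.] [0.4471 0.0402 0.103 ]
knobskirt [119. 175.] [0.4471 0.0402 0.071 ]
bay0c [502. 535.] [ 0.5737 -0.0984  0.101 ]
lc [345.  55.] [0.5314 0.0577 0.135 ]
ctip [278.  -7.] [0.5137 0.0686 0.166 ]
post [700. 547.] [ 0.6384 -0.105   0.13  ]
post2 [737. 100.] [0.6526 0.0343 0.13  ]
grip [ 0.4344 -0.3014  0.0265] tip [ 0.6462 -0.3666  0.0065] shoulder [ 0.4598 -0.3107  0.02  ]
bar tri L [[631.38206855  74.01070468]] [[613.14134835 188.51090665]]
```

Call:
drive_tool(
  steps=[
    [4, 0, 0, 0, 1],
    [4, 0, 0, 0, 1],
    [4, 0, 0, 0, 1],
    [4, 0, 0, 0, 1],
    [1, 0, 0, 0, 1],
    [0, 0, 0, 0, 1],
    [0, 0, 0, 0, 1],
  ],
)

```text
time: 3.75
eef_pos: [0.521, -0.1029, 0.2537]
tcp_rot: [0.524, 0.475, -0.523, 0.477]
contact_force: [0.8, -0.4, 0.7]
opening: 0.998
```

Run:
```python
from h import *
c=snap('wrist','w2',(90,0,490,260),2); go(None); print(c['eye'])
```

```text
tcp [ 0.5214 -0.103   0.2544] ydir -5.41 xax [ 0.005 -0.002 -1.   ] t 3.8 F [0.3 0.  0.4] op 1.003
[ 0.52607153 -0.03459935  0.39519525]
```

View pics/w2.png

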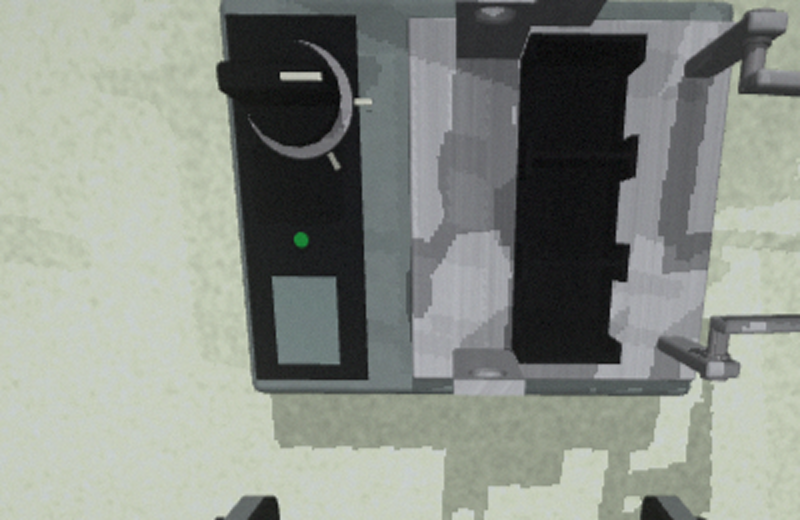

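```bash
cat > fit.py <<'E'
from h import *
from scipy.optimize import least_squares
c=load('w2')
F={'TR':(733,6,.1325,.105,.05),'BR':(690,393,.1325,-.105,.05),'BL':(255,392,-.1325,-.105,.05),
'ck1':(455,394,-.013,-.081,.135),'ck2':(525,394,.019,-.081,.135),
'tb1':(621,362,.0705,-.0735,.101),'tb2':(646,35,.0705,.0735,.101)}
n=list(F); A=np.array([F[k] for k in n]); P=np.c_[90+A[:,0]/2-.25,A[:,1]/2-.25]
def W(p,x): x=np.atleast_2d(x); r=np.array([[np.cos(p[2]),-np.sin(p[2])],[np.sin(p[2]),np.cos(p[2])]]); return np.c_[x[:,:2]@r.T+p[:2],x[:,2]]
s=least_squares(lambda p:(proj(c,W(p,A[:,2:]))-P).ravel(),[.536,-.024,-.1],loss='soft_l1')
p=s.x; print(p.round(4),np.degrees(p[2])); np.save('shaker.npy',p)
for k,r in zip(n,(proj(c,W(p,A[:,2:]))-P)): print(k,r.round(1))
q=lambda X:((proj(c,W(p,X))+.25-[90,0])*2).round(0)
print('knob top ends',q([[-.119,.055,.103],[-.071,.055,.103]]),'eyeR inner',q([.003,-.074,.12]),'posts',q([[.11,-.07,.13],[.11,.07,.13]]))
E
python3 fit.py
```

```text
[ 0.5384 -0.0244 -0.1   ] -5.732338422349409
TR [ 5.8 -5.9]
BR [3.8 2.2]
BL [-0.9  1.9]
ck1 [-1.   0.2]
ck2 [-0.4  0.4]
tb1 [-0.3  0.5]
tb2 [ 0.2 -1.8]
knob top ends [[212.  75.]
 [322.  75.]] eyeR inner [[487. 372.]] posts [[725. 369.]
 [769.  18.]]
```

Call:
drive_tool(
  steps=[
    [-3, 0, 0, 0.3, 1],
    [-3.6, 0, 0, 0, 1],
    [0, -0.9, -4.3, 0, 1],
    [0, -0.9, -4.3, 0, 1],
    [0, -0.9, -4.3, 0, 1],
    [0, -0.9, -4.3, 0, 1],
    [0, -0.9, -4.3, 0, 1],
    [0, -0.9, -4.3, 0, 1],
    [0, -0.9, -4.3, 0, 1],
    [0, -0.9, -4.4, 0, 1],
  ],
)

```text
time: 4.8
eef_pos: [0.4829, 0.2501, 0.3208]
tcp_rot: [0.526, 0.474, -0.522, 0.475]
contact_force: [0.5, -0.7, 0.5]
opening: 1.0
```

Call:
drive_tool(
  steps=[
    [0, 0, 0, 0, 1],
    [0, 0, 0, 0, 1],
  ],
)

```text
time: 5.0
eef_pos: [0.4828, 0.249, 0.3198]
tcp_rot: [0.525, 0.474, -0.522, 0.476]
contact_force: [-0.3, -0.0, -0.3]
opening: 0.999
```

Run:
```python
from h import *
c=snap('wrist','w3',None,1.25); go([.4,.2665,.2],-5.73)
for b in [(.5619,.2692,.095),(.4676,.3777,.095),(.3997,.2665,.095)]: print((proj(c,b)*1.25).round(0))
```

```text
tcp [0.483  0.248  0.3194] ydir -5.65 xax [ 0.003  0.    -1.   ] t 5.05 F [ 0.2 -0.5 -0.8] op 1.001
 shift cm [11.91 -8.48 -1.01]
 turn about x deg 0.08  (world yaw +-0.08) q6 0.38644654890254443
[[479. 190.]]
[[369.  79.]]
[[314. 209.]]
```

View pics/w3.png

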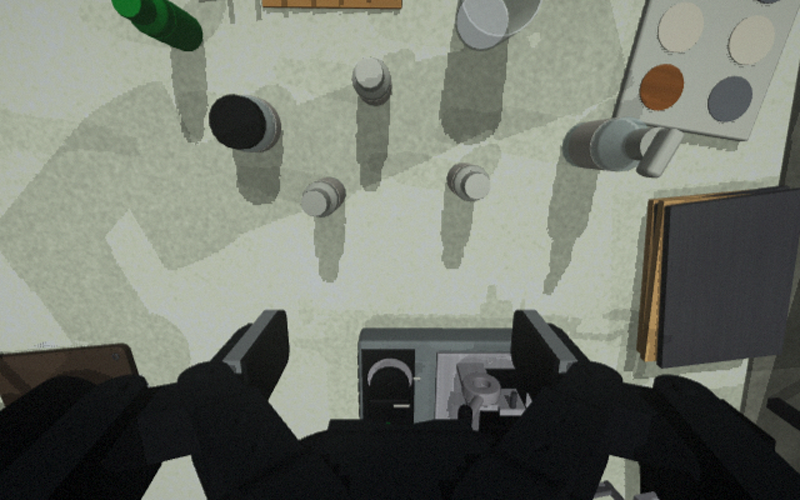

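Run:
```python
from h import *
c=load('w3')
for q in [(475,183),(369,72),(315,203)]: 
    b=onz(c,(q[0]/1.25,q[1]/1.25),.095); print(b)
go([*b[:2],.2]); 
for q,z in [((238,122),.062),((484,22),.085),((600,145),.08)]: print(onz(c,(q[0]/1.25,q[1]/1.25),z))
p=np.load('shaker.npy');r=np.array([[np.cos(p[2]),-np.sin(p[2])],[np.sin(p[2]),np.cos(p[2])]])
for y in (-.048,0,.048): print('bay',(r@[.045,y]+p[:2]).round(4))
```

```text
[0.5586 0.2758 0.095 ]
[0.4684 0.3833 0.095 ]
[0.4019 0.2718 0.095 ]
tcp [0.483  0.248  0.3194] ydir -5.65 xax [ 0.003  0.    -1.   ] t 5.05 F [ 0.2 -0.5 -0.8] op 1.001
 shift cm [11.91 -8.34 -1.56]
[0.3299 0.3562 0.062 ]
[0.5747 0.4158 0.085 ]
[0.6852 0.299  0.08  ]
bay [ 0.5784 -0.0767]
bay [ 0.5832 -0.0289]
bay [0.588  0.0189]
```

Call:
drive_tool(
  steps=[
    [0, -4.2, -0.7, 0, 1],
    [0, -4.15, -0.75, 0, 1],
    [4.5, 0, 0, 0, 1],
    [4.5, 0, 0, 0, 1],
    [4.5, 0, 0, 0, 1],
    [4.5, 0, 0, 0, 1],
    [3, 0, 0, 0, 1],
    [0, 0, 0, 0, 1],
    [0, 0, 0, 0, 1],
  ],
)

```text
time: 5.95
eef_pos: [0.4019, 0.27, 0.1085]
tcp_rot: [0.525, 0.474, -0.524, 0.474]
contact_force: [-0.5, -0.3, 0.6]
opening: 1.004
```

Run:
```python
from h import *
c=snap('wrist','w4',(170,120,470,320),2.6); go([.4015,.271,.036],-5.73); print(proj(c,[.4015,.271,.095]))
```

```text
tcp [0.4027 0.2706 0.1097] ydir -5.76 xax [ 0.004  0.001 -1.   ] t 6.0 F [ 0.4 -0.9  0.5] op 1.003
 shift cm [ 7.37 -0.15 -0.02]
 turn about x deg -0.03  (world yaw +0.03) q6 0.4827552037184372
[[320.50106271 242.06459192]]
```

View pics/w4.png

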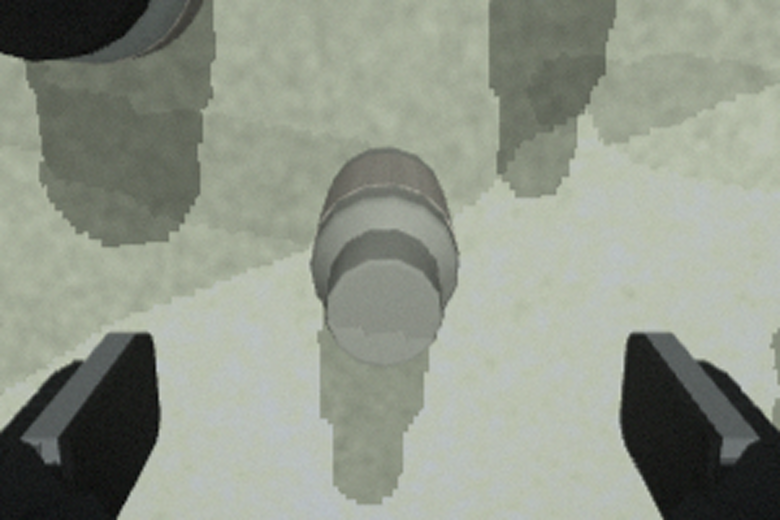

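Call:
drive_tool(
  steps=[
    [0, -0.23, -0.12, 0, 1],
    [2.5, 0, 0, 0, 1],
    [2.5, 0, 0, 0, 1],
    [2.37, 0, 0, 0, 1],
    [0, 0, 0, 0, 0.2],
    [0, 0, 0, 0, 0.2],
    [0, 0, 0, 0, 0.2],
    [0, 0, 0, 0, 0.2],
    [0, 0, 0, 0, 0.2],
    [0, 0, 0, 0, 0.2],
  ],
  force=50,
)

```text
time: 7.0
eef_pos: [0.4003, 0.2729, 0.036]
tcp_rot: [0.525, 0.474, -0.523, 0.475]
contact_force: [-1.4, -0.8, 6.6]
opening: 0.433
```

Run:
```python
from h import *
go([.583,.019,.25],-5.73)
```

```text
tcp [0.4003 0.2729 0.036 ] ydir -5.67 xax [ 0.004  0.002 -1.   ] t 7.0 F [-1.4 -0.8  6.6] op 0.433
 shift cm [-21.37  20.76  23.42]
 turn about x deg 0.06  (world yaw +-0.06) q6 0.4873388603332346
```

Call:
drive_tool(
  steps=[
    [-2, 0, 0, 0, 0.2],
    [-4.5, 0, 0, 0, 0.2],
    [-4.5, 0, 0, 0, 0.2],
    [-4.5, 0, 0, 0, 0.2],
    [-4.5, 0, 0, 0, 0.2],
    [0, 2.35, 3.67, 0, 0.2],
    [0, 2.35, 3.67, 0, 0.2],
    [0, 2.35, 3.67, 0, 0.2],
    [0, 2.35, 3.67, 0, 0.2],
    [0, 2.35, 3.67, 0, 0.2],
  ],
)

```text
time: 8.0
eef_pos: [0.4975, 0.0763, 0.2339]
tcp_rot: [0.524, 0.475, -0.524, 0.475]
contact_force: [0.7, -0.5, -1.4]
opening: 0.426
```

Call:
drive_tool(
  steps=[
    [0, 2.35, 3.67, 0, 0.2],
    [0, 2.35, 3.67, 0, 0.2],
    [0, 2.35, 3.67, 0, 0.2],
    [0, 2.35, 3.67, 0, 0.2],
    [0, 0, 0, 0, 0.2],
    [0, 0, 0, 0, 0.2],
  ],
)

```text
time: 8.6
eef_pos: [0.5761, -0.0781, 0.2332]
tcp_rot: [-0.524, -0.475, 0.525, -0.474]
contact_force: [0.2, 0.2, -1.1]
opening: 0.433
```

Run:
```python
from h import *
go([.5784,-.0767,.172],-5.73)
```

```text
tcp [ 0.5761 -0.0781  0.2332] ydir -5.78 xax [-0.001  0.001 -1.   ] t 8.6 F [ 0.2  0.2 -1.1] op 0.433
 shift cm [ 6.12  0.22 -0.16]
 turn about x deg -0.05  (world yaw +0.05) q6 -0.20868089289776373
```

Call:
drive_tool(
  steps=[
    [2.5, 0.2, -0.14, 0, 0.2],
    [3, 0, 0, 0, 0.2],
    [2.5, 0, 0, 0, 0.2],
    [1, 0, 0, 0, 0.2],
    [1, 0, 0, 0, 0.2],
    [0, 0, 0, 0, 0.2],
  ],
)

```text
time: 9.2
eef_pos: [0.5779, -0.0755, 0.133]
tcp_rot: [-0.524, -0.475, 0.524, -0.474]
contact_force: [0.2, 0.3, -1.7]
opening: 0.431
```

Run:
```python
from h import *
go([.5784,-.0767,.097],-5.73)
```

```text
tcp [ 0.5779 -0.0755  0.133 ] ydir -5.62 xax [-0.001  0.001 -1.   ] t 9.2 F [ 0.2  0.3 -1.7] op 0.431
 shift cm [3.6  0.06 0.12]
 turn about x deg 0.11  (world yaw +-0.11) q6 -0.20586745308875987
```

Call:
drive_tool(
  steps=[
    [1.2, 0, 0.05, 0, 0.2],
    [1.2, 0, 0, 0, 0.2],
    [0.8, 0, 0, 0, 0.2],
    [0.3, 0, 0, 0, 0.2],
    [0, 0, 0, 0, 0.2],
  ],
)

```text
time: 9.7
eef_pos: [0.5782, -0.0768, 0.098]
tcp_rot: [-0.524, -0.475, 0.524, -0.474]
contact_force: [-0.3, 0.4, -1.2]
opening: 0.428
```

Call:
drive_tool(
  steps=[
    [0, 0, 0, 0, 0.7],
    [0, 0, 0, 0, 0.7],
    [0, 0, 0, 0, 0.7],
    [0, 0, 0, 0, 0.7],
    [-1.5, 0, 0, 0, 0.7],
    [-4, 0, 0, 0, 0.7],
    [-4.5, 0, 0, 0, 0.7],
    [-4.5, 0, 0, 0, 0.7],
    [-4.5, 0, 0, 0, 1],
    [0, 0, 0, 0, 1],
  ],
)

```text
time: 10.7
eef_pos: [0.5819, -0.0777, 0.2996]
tcp_rot: [0.527, 0.469, -0.521, 0.48]
contact_force: [0.6, 0.8, 1.5]
opening: 0.993
```

Run:
```python
from h import *
c=snap('wrist','w5',(170,80,470,280),2.6)
go([.5586,.2758,.29],-5.73)
```

```text
tcp [ 0.5805 -0.0773  0.2954] ydir -5.66 xax [ 0.011 -0.003 -1.   ] t 10.75 F [-1.   0.1 -0.9] op 0.999
 shift cm [  0.4   -5.67 -34.93]
 turn about x deg 0.07  (world yaw +-0.07) q6 -0.20685237586619426
```

View pics/w5.png

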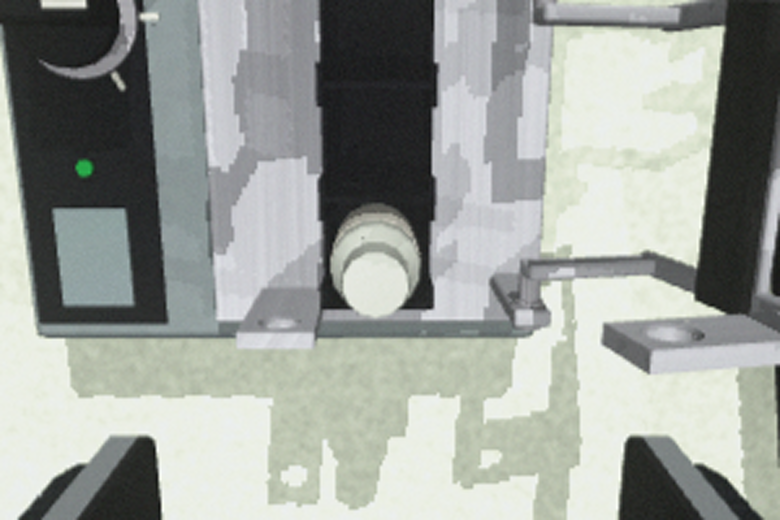

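Call:
drive_tool(
  steps=[
    [0, -0.63, -3.88, 0, 1],
    [0, -0.63, -3.88, 0, 1],
    [0, -0.63, -3.88, 0, 1],
    [0, -0.63, -3.88, 0, 1],
    [0, -0.63, -3.88, 0, 1],
    [0, -0.63, -3.88, 0, 1],
    [0, -0.63, -3.88, 0, 1],
    [0, -0.63, -3.88, 0, 1],
    [0, -0.63, -3.88, 0, 1],
    [0, 0, 0, 0, 1],
  ],
)

```text
time: 11.75
eef_pos: [0.5549, 0.2801, 0.2874]
tcp_rot: [-0.522, -0.477, 0.523, -0.475]
contact_force: [-0.3, -0.3, -0.3]
opening: 1.002
```

```bash
cat >> h.py <<'E'
def cap(c,b,z=.095,win=60):
    """find white cap near predicted b in a wrist picture: template-free, bright blob via Hough circle"""
    f=200/np.tan(np.radians(c['vertical_fov'])/2); u=proj(c,[*b[:2],z])[0]; rr=.0135*f/(c['eye'][2]-z)
    g=cv2.medianBlur(cv2.cvtColor(c['frame'],cv2.COLOR_RGB2GRAY),3)
    x0,y0=max(0,int(u[0]-win)),max(0,int(u[1]-win)); s=g[y0:y0+2*win,x0:x0+2*win]
    H=cv2.HoughCircles(cv2.resize(s,None,fx=3,fy=3,interpolation=cv2.INTER_CUBIC),cv2.HOUGH_GRADIENT,1,20,param1=60,param2=15,minRadius=int(2.6*rr),maxRadius=int(3.4*rr))
    print('pred',u.round(1),'r',rr.round(1))
    if H is not None:
        for h in H[0][:4]: print('circle',(h/3+[x0,y0,0]).round(1),onz(c,(h[0]/3+x0,h[1]/3+y0),z))
E
python3 - <<'E'
from h import *
c=snap('wrist','w6'); go([.5586,.2758,.11],-5.73); cap(c,(.5586,.2758)); cap(load('w4'),(.4005,.272))
t=snap('top','top2'); a=load('top1')['frame'].astype(int); d=np.abs(a-t['frame']).sum(2)
for n,(x,y) in dict(A=(228,166),B=(192,201),rg=(426,208),rod=(434,170)).items(): print(n,d[y-14:y+14,x-14:x+14].mean())
E
```

```text
tcp [0.5553 0.2781 0.2874] ydir -5.46 xax [-0.002 -0.001 -1.   ] t 11.8 F [ 0.3 -1.4 -0. ] op 0.999
 shift cm [17.74  0.38  0.18]
 turn about x deg 0.27  (world yaw +-0.27) q6 0.3963477971522496
pred [324.5 182.9] r 12.1
circle [327.8 182.8  12.4] [0.5623 0.2755 0.095 ]
circle [326.8 169.8  11.6] [0.5625 0.2904 0.095 ]
pred [318.5 240.6] r 26.1
circle [317.5 220.8  29.1] [0.4011 0.2836 0.095 ]
circle [318.2 242.2  23.1] [0.4002 0.2711 0.095 ]
circle [316.5 230.5  23.3] [0.4    0.2781 0.095 ]
A 65.92219387755102
B 199.3252551020408
rg 39.308673469387756
rod 23.987244897959183
```

Call:
drive_tool(
  steps=[
    [0, 0.59, 0.18, 0.2, 1],
    [4.5, 0, 0, 0, 1],
    [4.5, 0, 0, 0, 1],
    [4.5, 0, 0, 0, 1],
    [4.5, 0, 0, 0, 1],
    [0, 0, 0, 0, 1],
    [0, 0, 0, 0, 1],
  ],
)

```text
time: 12.55
eef_pos: [0.5625, 0.2726, 0.1086]
tcp_rot: [-0.525, -0.473, 0.526, -0.473]
contact_force: [0.2, 0.1, 0.6]
opening: 0.999
```

Run:
```python
from h import *
c=snap('wrist','w7'); go([.561,.2757,.036],-5.73); cap(c,(.561,.2757))
```

```text
tcp [0.5641 0.2734 0.111 ] ydir -5.95 xax [ 0.003  0.001 -1.   ] t 12.6 F [0.9 0.4 0.4] op 1.003
 shift cm [ 7.5  -0.35 -0.19]
 turn about x deg -0.22  (world yaw +0.22) q6 0.3935801616450431
pred [318.1 238.7] r 26.1
circle [319.2 222.5  28.4] [0.5626 0.2852 0.095 ]
circle [318.8 238.8  23.5] [0.5614 0.2756 0.095 ]
circle [318.8 204.5  26.1] [0.5635 0.2954 0.095 ]
circle [318.2 247.5  25.4] [0.5605 0.2704 0.095 ]
```

Call:
drive_tool(
  steps=[
    [0, -0.3, -0.19, 0, 1],
    [2.5, 0, 0, 0, 1],
    [2.5, 0, 0, 0, 1],
    [2.4, 0, 0, 0, 1],
    [0, 0, 0, 0, 0.2],
    [0, 0, 0, 0, 0.2],
    [0, 0, 0, 0, 0.2],
    [0, 0, 0, 0, 0.2],
    [0, 0, 0, 0, 0.2],
    [0, 0, 0, 0, 0.2],
  ],
  force=50,
)

```text
time: 13.6
eef_pos: [0.5615, 0.2768, 0.0378]
tcp_rot: [0.527, 0.473, -0.523, 0.474]
contact_force: [-0.5, -0.3, 7.0]
opening: 0.429
```

Call:
drive_tool(
  steps=[
    [-2, 0, 0, 0, 0.2],
    [-4.5, 0, 0, 0, 0.2],
    [-4.5, 0, 0, 0, 0.2],
    [-4.5, 0, 0, 0, 0.2],
    [-4.5, 0, 0, 0, 0.2],
    [0, 0, 0, 0, 0.2],
    [0, 0, 0, 0, 0.2],
  ],
)

```text
time: 14.3
eef_pos: [0.56, 0.2763, 0.2367]
tcp_rot: [0.526, 0.473, -0.524, 0.474]
contact_force: [-0.1, 1.2, -2.0]
opening: 0.432
```

Run:
```python
from h import *
go([.5832,-.0289,.235],-5.73)
```

```text
tcp [0.56   0.2763 0.2367] ydir -5.87 xax [ 0.004  0.001 -1.   ] t 14.3 F [-0.1  1.2 -2. ] op 0.432
 shift cm [ 0.14  5.43 30.12]
 turn about x deg -0.14  (world yaw +0.14) q6 0.3984752751789743
```

Call:
drive_tool(
  steps=[
    [0, 0.68, 3.77, 0, 0.2],
    [0, 0.68, 3.77, 0, 0.2],
    [0, 0.68, 3.77, 0, 0.2],
    [0, 0.68, 3.77, 0, 0.2],
    [0, 0.68, 3.77, 0, 0.2],
    [0, 0.68, 3.77, 0, 0.2],
    [0, 0.68, 3.77, 0, 0.2],
    [0, 0.67, 3.73, 0, 0.2],
    [0, 0, 0, 0, 0.2],
    [0, 0, 0, 0, 0.2],
  ],
)

```text
time: 15.3
eef_pos: [0.5814, -0.0294, 0.232]
tcp_rot: [-0.525, -0.475, 0.526, -0.472]
contact_force: [-0.5, -0.2, -1.8]
opening: 0.433
```

Run:
```python
from h import *
go([.5832,-.0289,.135],-5.73)
```

```text
tcp [ 0.5814 -0.0294  0.232 ] ydir -5.99 xax [-0.004  0.002 -1.   ] t 15.3 F [-0.5 -0.2 -1.8] op 0.433
 shift cm [ 9.7   0.22 -0.06]
 turn about x deg -0.26  (world yaw +0.26) q6 -0.12070951626810321
```

Call:
drive_tool(
  steps=[
    [2.5, 0.2, -0.06, -0.2, 0.2],
    [3, 0, 0, 0, 0.2],
    [2.2, 0, 0, 0, 0.2],
    [1, 0, 0, 0, 0.2],
    [1, 0, 0, 0, 0.2],
    [0, 0, 0, 0, 0.2],
  ],
)

```text
time: 15.9
eef_pos: [0.5839, -0.0278, 0.1363]
tcp_rot: [-0.523, -0.476, 0.524, -0.474]
contact_force: [0.2, -0.4, -0.4]
opening: 0.429
```

Run:
```python
from h import *
go([.5832,-.0289,.099],-5.73)
```

```text
tcp [ 0.5839 -0.0278  0.1363] ydir -5.62 xax [-0.002  0.001 -1.   ] t 15.9 F [ 0.2 -0.4 -0.4] op 0.429
 shift cm [ 3.73 -0.05  0.12]
 turn about x deg 0.11  (world yaw +-0.11) q6 -0.12312923892543527
```

Call:
drive_tool(
  steps=[
    [1.2, 0, 0.06, 0, 0.2],
    [1.2, 0, 0, 0, 0.2],
    [0.9, 0, 0, 0, 0.2],
    [0.4, 0, 0, 0, 0.2],
    [0, 0, 0, 0, 0.2],
  ],
)

```text
time: 16.4
eef_pos: [0.5839, -0.0289, 0.0994]
tcp_rot: [-0.524, -0.475, 0.524, -0.474]
contact_force: [-0.4, 2.3, -2.2]
opening: 0.43
```

Call:
drive_tool(
  steps=[
    [0, 0, 0, 0, 0.7],
    [0, 0, 0, 0, 0.7],
    [0, 0, 0, 0, 0.7],
    [0, 0, 0, 0, 0.7],
    [-1.5, 0, 0, 0, 0.7],
    [-4, 0, 0, 0, 0.7],
    [-4.5, 0, 0, 0, 0.7],
    [-4.5, 0, 0, 0, 0.7],
    [-4.5, 0, 0, 0, 1],
    [0, 0, 0, 0, 1],
  ],
)

```text
time: 17.4
eef_pos: [0.5881, -0.03, 0.3017]
tcp_rot: [0.528, 0.47, -0.521, 0.48]
contact_force: [0.1, 0.2, 1.5]
opening: 0.993
```

Run:
```python
from h import *
go([.4684,.3833,.29],-5.73)
t=snap('top','top3'); a=load('top1')['frame'].astype(int); d=np.abs(a-t['frame']).sum(2)
for n,(x,y) in dict(B=(192,201),rg=(426,208),rod=(434,170),bg=(250,300)).items(): print(n,d[y-14:y+14,x-14:x+14].mean())
```

```text
tcp [ 0.5881 -0.03    0.3017] ydir -5.66 xax [ 0.017 -0.004 -1.   ] t 17.4 F [0.1 0.2 1.5] op 0.993
 shift cm [  0.8  -16.01 -39.95]
 turn about x deg 0.07  (world yaw +-0.07) q6 -0.12430568235005324
B 10.545918367346939
rg 34.234693877551024
rod 12.627551020408163
bg 28.868622448979593
```

Call:
drive_tool(
  steps=[
    [0, -1.6, -4, 0, 1],
    [0, -1.6, -4, 0, 1],
    [0, -1.6, -4, 0, 1],
    [0, -1.6, -4, 0, 1],
    [0, -1.6, -4, 0, 1],
    [0, -1.6, -4, 0, 1],
    [0, -1.6, -4, 0, 1],
    [0, -1.6, -4, 0, 1],
    [0, -1.6, -4, 0, 1],
    [0, -1.6, -4, 0, 1],
  ],
)

```text
time: 18.45
eef_pos: [0.4636, 0.3859, 0.2897]
tcp_rot: [-0.523, -0.475, 0.525, -0.475]
contact_force: [1.3, -0.8, -0.0]
opening: 1.004
```

Call:
drive_tool(
  steps=[
    [0, 0, 0, 0, 1],
    [4.5, 0, 0, 0, 1],
    [4.5, 0, 0, 0, 1],
    [4.5, 0, 0, 0, 1],
    [4.5, 0, 0, 0, 1],
    [0, 0, 0, 0, 1],
    [0, 0, 0, 0, 1],
    [0, 0, 0, 0, 1],
  ],
)

```text
time: 19.25
eef_pos: [0.4668, 0.3853, 0.1139]
tcp_rot: [0.526, 0.474, -0.522, 0.475]
contact_force: [0.2, 0.4, -0.2]
opening: 1.002
```

Run:
```python
from h import *
c=snap('wrist','w8'); go([.4684,.3833,.036],-5.73); cap(c,(.4684,.3833))
```

```text
tcp [0.4671 0.3856 0.1144] ydir -5.68 xax [ 0.005  0.003 -1.   ] t 19.3 F [-0.2  0.2  0.4] op 0.999
 shift cm [7.84 0.11 0.24]
 turn about x deg 0.05  (world yaw +-0.05) q6 0.6219201666370733
pred [324.2 242.9] r 25.2
circle [322.8 225.2  27. ] [0.4687 0.3942 0.095 ]
circle [323.8 232.8  22.6] [0.4688 0.3895 0.095 ]
circle [323.5 245.5  23.9] [0.4678 0.3817 0.095 ]
```

Call:
drive_tool(
  steps=[
    [0, 0.13, 0.3, 0, 1],
    [2.5, 0, 0, 0, 1],
    [2.7, 0, 0, 0, 1],
    [2.6, 0, 0, 0, 1],
    [0, 0, 0, 0, 0.2],
    [0, 0, 0, 0, 0.2],
    [0, 0, 0, 0, 0.2],
    [0, 0, 0, 0, 0.2],
    [0, 0, 0, 0, 0.2],
    [0, 0, 0, 0, 0.2],
  ],
  force=50,
)

```text
time: 20.3
eef_pos: [0.4677, 0.3824, 0.0354]
tcp_rot: [0.526, 0.474, -0.523, 0.475]
contact_force: [-0.4, -0.0, 5.8]
opening: 0.43
```

Call:
drive_tool(
  steps=[
    [-2, 0, 0, 0, 0.2],
    [-4.5, 0, 0, 0, 0.2],
    [-4.5, 0, 0, 0, 0.2],
    [-4.5, 0, 0, 0, 0.2],
    [-4.5, 0, 0, 0, 0.2],
    [0, 0, 0, 0, 0.2],
    [0, 0, 0, 0, 0.2],
  ],
)

```text
time: 21.0
eef_pos: [0.4663, 0.3818, 0.2344]
tcp_rot: [0.525, 0.474, -0.523, 0.475]
contact_force: [0.0, 0.8, -2.0]
opening: 0.433
```

Run:
```python
from h import *
go([.588,.0189,.235],-5.73)
```

```text
tcp [0.4663 0.3818 0.2344] ydir -5.66 xax [ 0.003  0.002 -1.   ] t 21.0 F [ 0.   0.8 -2. ] op 0.433
 shift cm [-0.08 15.69 34.91]
 turn about x deg 0.07  (world yaw +-0.07) q6 0.6166527021541148
```

Call:
drive_tool(
  steps=[
    [0, 1.74, 3.88, 0, 0.2],
    [0, 1.74, 3.88, 0, 0.2],
    [0, 1.74, 3.88, 0, 0.2],
    [0, 1.74, 3.88, 0, 0.2],
    [0, 1.74, 3.88, 0, 0.2],
    [0, 1.74, 3.88, 0, 0.2],
    [0, 1.74, 3.88, 0, 0.2],
    [0, 1.74, 3.88, 0, 0.2],
    [0, 1.77, 3.87, 0, 0.2],
    [0, 0, 0, 0, 0.2],
  ],
)

```text
time: 22.0
eef_pos: [0.5874, 0.0141, 0.2295]
tcp_rot: [-0.524, -0.474, 0.527, -0.472]
contact_force: [0.1, -0.8, -1.0]
opening: 0.431
```

Call:
drive_tool(
  steps=[
    [0, 0, 0, 0, 0.2],
    [0, 0, 0, 0, 0.2],
  ],
)

```text
time: 22.2
eef_pos: [0.5865, 0.0194, 0.2308]
tcp_rot: [-0.523, -0.476, 0.525, -0.474]
contact_force: [-0.2, 0.3, -0.4]
opening: 0.434
```

Run:
```python
from h import *
go([.588,.0189,.135],-5.73)
```

```text
tcp [0.5865 0.0194 0.2308] ydir -5.64 xax [-0.003  0.001 -1.   ] t 22.2 F [-0.2  0.3 -0.4] op 0.434
 shift cm [9.58 0.19 0.04]
 turn about x deg 0.09  (world yaw +-0.09) q6 -0.04159422125461806
```

Call:
drive_tool(
  steps=[
    [2.5, 0.18, 0.04, 0, 0.2],
    [3, 0, 0, 0, 0.2],
    [2.1, 0, 0, 0, 0.2],
    [1, 0, 0, 0, 0.2],
    [1, 0, 0, 0, 0.2],
    [0, 0, 0, 0, 0.2],
  ],
)

```text
time: 22.8
eef_pos: [0.5886, 0.0188, 0.1355]
tcp_rot: [-0.523, -0.476, 0.524, -0.474]
contact_force: [-0.4, -0.6, -0.8]
opening: 0.43
```

Run:
```python
from h import *
go([.588,.0189,.0975],-5.73)
```

```text
tcp [0.5886 0.0188 0.1355] ydir -5.61 xax [-0.002  0.    -1.   ] t 22.8 F [-0.4 -0.6 -0.8] op 0.43
 shift cm [ 3.8  -0.05 -0.  ]
 turn about x deg 0.12  (world yaw +-0.12) q6 -0.042431955601647704
```

Call:
drive_tool(
  steps=[
    [1.2, 0, 0, 0, 0.2],
    [1.2, 0, 0, 0, 0.2],
    [1, 0, 0, 0, 0.2],
    [0.4, 0, 0, 0, 0.2],
    [0, 0, 0, 0, 0.2],
  ],
)

```text
time: 23.3
eef_pos: [0.5886, 0.018, 0.0974]
tcp_rot: [-0.524, -0.475, 0.525, -0.474]
contact_force: [-0.5, -0.4, -1.7]
opening: 0.432
```

Call:
drive_tool(
  steps=[
    [0, 0, 0, 0, 0.7],
    [0, 0, 0, 0, 0.7],
    [0, 0, 0, 0, 0.7],
    [0, 0, 0, 0, 0.7],
    [-1.5, 0, 0, 0, 0.7],
    [-4, 0, 0, 0, 0.7],
    [-4.5, 0, 0, 0, 0.7],
    [-4.5, 0, 0, 0, 0.7],
    [-4.5, 0, 0, 0, 0.7],
    [-4.5, 0, 0, 0, 0.7],
  ],
)

```text
time: 24.3
eef_pos: [0.5889, 0.0181, 0.3372]
tcp_rot: [0.525, 0.474, -0.524, 0.475]
contact_force: [0.9, 0.7, -0.2]
opening: 0.7
```

Call:
drive_tool(
  steps=[
    [0, 0, 0, 0, 0.7],
    [0, 0, 0, 0, 0.7],
    [0, 0, 0, 0, 0.7],
  ],
)

```text
time: 24.6
eef_pos: [0.5887, 0.0181, 0.3327]
tcp_rot: [-0.524, -0.475, 0.525, -0.474]
contact_force: [0.0, 0.4, -0.5]
opening: 0.705
```

Run:
```python
from h import *
p=np.load('shaker.npy');r=np.array([[np.cos(p[2]),-np.sin(p[2])],[np.sin(p[2]),np.cos(p[2])]])
b=r@[.1736,0]+p[:2]; print(b)
c=snap('wrist','w9',None,1.25); go([*b,.33],-5.73)
```

```text
[ 0.711115   -0.04174309]
tcp [0.5885 0.0181 0.3319] ydir -5.67 xax [-0.003  0.    -1.   ] t 24.65 F [-0.4  0.5 -1.2] op 0.698
 shift cm [ 0.15 12.79  4.74]
 turn about x deg 0.06  (world yaw +-0.06) q6 -0.042503615278590305
```

View pics/w9.png

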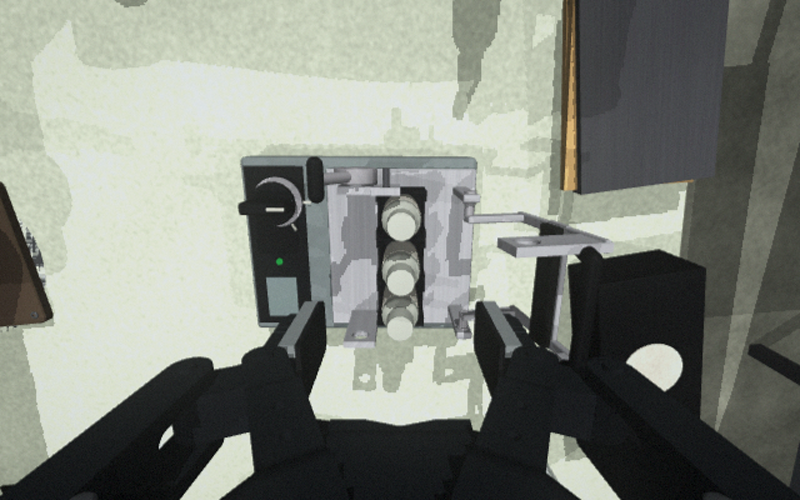

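Call:
drive_tool(
  steps=[
    [0, 4.25, 1.58, 0, 0.7],
    [0, 4.25, 1.58, 0, 0.7],
    [0, 4.25, 1.58, 0, 0.7],
    [0, 0, 0, 0, 0.7],
    [0, 0, 0, 0, 0.7],
    [3, 0, 0, 0, 0.7],
    [3, 0, 0, 0, 0.7],
    [0, 0, 0, 0, 0.7],
    [0, 0, 0, 0, 0.7],
  ],
)

```text
time: 25.55
eef_pos: [0.7105, -0.041, 0.2737]
tcp_rot: [-0.524, -0.475, 0.524, -0.474]
contact_force: [0.5, 0.2, 1.7]
opening: 0.701
```

Run:
```python
from h import *
go([.7111,-.0417,.228],-5.73); c=snap('wrist','w10',(150,140,490,400),2.3)
```

```text
tcp [ 0.7105 -0.041   0.2737] ydir -5.63 xax [-0.001  0.    -1.   ] t 25.55 F [0.5 0.2 1.7] op 0.701
 shift cm [4.57 0.07 0.06]
 turn about x deg 0.1  (world yaw +-0.10) q6 -0.10165074468738033
```

View pics/w10.png

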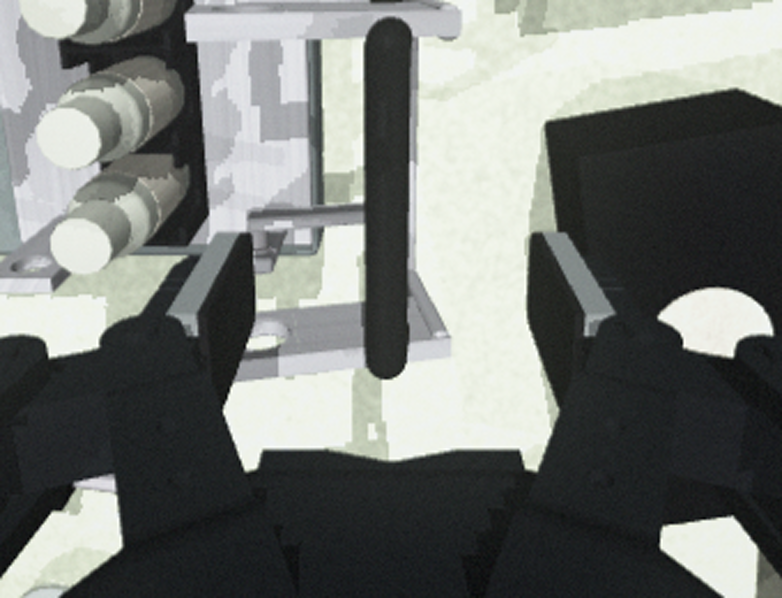

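Call:
drive_tool(
  steps=[
    [2.3, 0.03, 0, 0, 0.7],
    [2.3, 0, 0, 0, 0.7],
    [0, 0, 0, 0, 0.7],
    [0, 0, 0, 0, 0],
    [0, 0, 0, 0, 0],
    [0, 0, 0, 0, 0],
    [0, 0, 0, 0, 0],
    [0, 0, 0, 0, 0],
    [0, 0, 0, 0, 0],
    [0, 0, 0, 0, 0],
  ],
  force=25,
)

```text
time: 26.6
eef_pos: [0.7125, -0.0419, 0.2298]
tcp_rot: [0.525, 0.474, -0.524, 0.475]
contact_force: [-2.1, 0.6, 5.9]
opening: 0.127
```

Call:
drive_tool(
  steps=[
    [-0.95, -2.23, 0, 0, 0],
    [-0.53, -2.36, 0, 0, 0],
    [-0.1, -2.41, 0, 0, 0],
  ],
)

```text
time: 26.9
eef_pos: [0.6449, -0.035, 0.247]
tcp_rot: [0.527, 0.471, -0.521, 0.478]
contact_force: [3.9, 0.6, 4.6]
opening: 0.127
```

Call:
drive_tool(
  steps=[
    [0.33, -2.4, 0, 0, 0],
    [0.75, -2.3, 0, 0, 0],
    [1.16, -2.13, 0, 0, 0],
    [1.52, -1.88, 0, 0, 0],
  ],
)

```text
time: 27.3
eef_pos: [0.5567, -0.0261, 0.2078]
tcp_rot: [0.526, 0.473, -0.522, 0.476]
contact_force: [2.8, -0.0, 1.5]
opening: 0.123
```

Call:
drive_tool(
  steps=[
    [1.83, -1.58, 0, 0, 0],
    [2.08, -1.23, 0, 0, 0],
    [2.27, -0.84, 0, 0, 0],
    [0, 0, 0, 0, 0],
    [0, 0, 0, 0, 0],
  ],
)

```text
time: 27.8
eef_pos: [0.5198, -0.0225, 0.1431]
tcp_rot: [0.525, 0.474, -0.523, 0.475]
contact_force: [6.1, 0.5, -5.2]
opening: 0.126
```

Run:
```python
from h import *
p=np.load('shaker.npy');r=np.array([[np.cos(p[2]),-np.sin(p[2])],[np.sin(p[2]),np.cos(p[2])]])
go([*(r@[-.020,0]+p[:2]),.146],-5.73)
```

```text
tcp [ 0.5198 -0.0225  0.1431] ydir -5.71 xax [ 0.003  0.    -1.   ] t 27.8 F [ 6.1  0.5 -5.2] op 0.126
 shift cm [-0.3  -0.13  0.01]
 turn about x deg 0.02  (world yaw +-0.02) q6 -0.14003401553657702
```

Call:
drive_tool(
  steps=[
    [0.5, 0, 0, 0, 0],
    [0.3, 0, 0, 0, 0],
    [0, 0, 0, 0, 0],
    [0, 0, 0, 0, 0],
  ],
)

```text
time: 28.2
eef_pos: [0.5199, -0.0225, 0.1422]
tcp_rot: [-0.524, -0.475, 0.524, -0.475]
contact_force: [-11.9, 2.6, 27.7]
opening: 0.129
```

Run:
```python
from h import *
go(None); c=snap('wrist','w11',(150,60,490,320),2.3)
```

```text
tcp [ 0.5199 -0.0225  0.1422] ydir -5.64 xax [-0.001  0.    -1.   ] t 28.2 F [-11.9   2.6  27.7] op 0.129
```

View pics/w11.png

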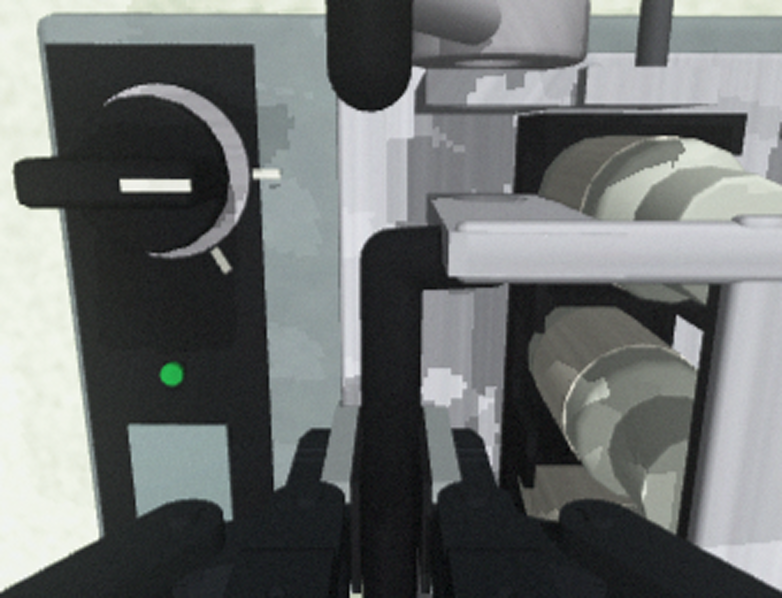

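Call:
drive_tool(
  steps=[
    [-0.7, 0, 0, 0, 0],
    [0, 0, 0, 0, 0.4],
    [0, 0, 0, 0, 0.4],
    [0, 0, 0, 0, 0.4],
    [-2, 0, 0, 0, 0.4],
    [-4.5, 0, 0, 0, 0.4],
    [-4.5, 0, 0, 0, 0.4],
    [-4.5, 0, 0, 0, 0.8],
    [-4.5, 0, 0, 0, 1],
    [0, 0, 0, 0, 1],
  ],
)

```text
time: 29.25
eef_pos: [0.5217, -0.0234, 0.3509]
tcp_rot: [0.527, 0.471, -0.522, 0.479]
contact_force: [0.5, -0.5, 0.6]
opening: 0.892
```

Call:
drive_tool(
  steps=[
    [0, -0.83, 4.09, 0, 1],
    [0, -0.83, 4.09, 0, 1],
    [0, -0.83, 4.09, 0, 1],
    [0, -0.83, 4.09, 0, 1],
    [0, -0.83, 4.09, 0, 1],
    [0, -0.83, 4.09, 0, 1],
    [0, -0.83, 4.09, 0, 1],
    [0, 0, 0, 0, 1],
  ],
)

```text
time: 30.05
eef_pos: [0.4311, -0.3055, 0.3408]
tcp_rot: [-0.525, -0.474, 0.526, -0.472]
contact_force: [0.3, 1.7, 0.6]
opening: 1.001
```

Call:
drive_tool(
  steps=[
    [0, 0, 0, 8.5, 1],
    [0, 0, 0, 8.5, 1],
    [0, 0, 0, 8.5, 1],
    [0, 0, 0, 8.5, 1],
    [0, 0, 0, 8.5, 1],
    [0, 0, 0, 8.5, 1],
    [0, 0, 0, 8.5, 1],
    [0, 0, 0, 8.5, 1],
    [0, 0, 0, 8.5, 1],
    [0, 0, 0, 8.5, 1],
  ],
)

```text
time: 31.05
eef_pos: [0.4331, -0.3008, 0.3415]
tcp_rot: [-0.706, 0.005, 0.708, 0.007]
contact_force: [0.7, 0.1, -0.8]
opening: 0.999
```

Call:
drive_tool(
  steps=[
    [0, 0, 0, 8.5, 1],
    [0, 0, 0, 7.5, 1],
    [0, 0, 0, 0, 1],
    [0, 0, 0, 0, 1],
  ],
)

```text
time: 31.45
eef_pos: [0.4331, -0.3012, 0.3421]
tcp_rot: [-0.699, 0.101, 0.7, 0.102]
contact_force: [0.3, 0.2, 0.4]
opening: 1.003
```

Run:
```python
from h import *
c=snap('wrist','w12',(130,0,490,270),2.2); go([.434,-.301,.1],-107)
print((proj(c,[[.434,-.301,.0265],[.6462,-.3666,.0065]])-[130,0])*2.2)
```

```text
tcp [ 0.4331 -0.3013  0.3423] ydir -106.51 xax [-0.001  0.001 -1.   ] t 31.5 F [-0.  -0.5 -0.6] op 1.006
 shift cm [24.23 -0.04 -0.11]
 turn about x deg 0.49  (world yaw +-0.49) q6 1.0585709234526794
[[416.68417594 355.95249923]
 [420.72301343   0.76395027]]
```

View pics/w12.png

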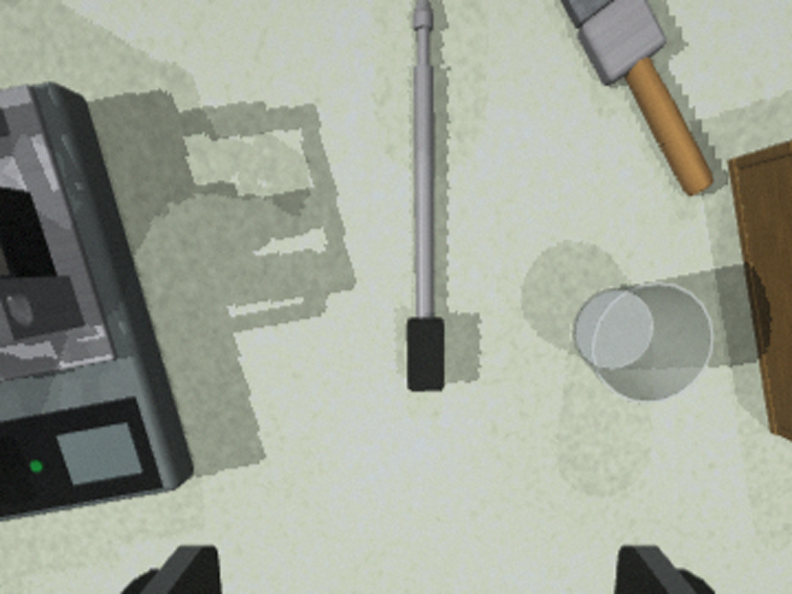

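Run:
```python
from h import *
c=load('w12'); f=lambda x,y,z:onz(c,(130+x/2.2-.3,y/2.2-.3),z)
a=f(426,319,.0265); b=f(425.5,388,.0265); r1=f(425,315,.013); r2=f(424,70,.013); t=f(423,0,.0065)
print(a,b,r1,r2,t)
ang=lambda p,q:np.degrees(np.arctan2(*(q-p)[1::-1])).round(2)
print(ang(r1,r2),ang(b,a),np.linalg.norm((a-b)[:2]),np.linalg.norm((t-a)[:2]))
h=np.radians(ang(r1,r2)); g=a[:2]-.027*np.array([np.cos(h),np.sin(h)]); print('rod_grip',g)
go([*g,.003],ang(r1,r2)-90)
```

```text
[ 0.457  -0.314   0.0265] [ 0.4112 -0.3002  0.0265] [ 0.4587 -0.3139  0.013 ] [ 0.6069 -0.3567  0.013 ] [ 0.6467 -0.3678  0.0065]
-16.11 -16.77 0.047833879207105925 0.19718146464614775
rod_grip [ 0.43106027 -0.30650798]
tcp [ 0.4331 -0.3013  0.3423] ydir -106.51 xax [-0.001  0.001 -1.   ] t 31.5 F [-0.  -0.5 -0.6] op 1.006
 shift cm [3.393e+01 5.800e-01 1.000e-02]
 turn about x deg -0.4  (world yaw +0.40) q6 1.0585709234526794
```

Call:
drive_tool(
  steps=[
    [0, 0.58, 0, -0.4, 0.8],
    [4.5, 0, 0, 0, 0.8],
    [4.5, 0, 0, 0, 0.8],
    [4.5, 0, 0, 0, 0.8],
    [4.5, 0, 0, 0, 0.8],
    [4.5, 0, 0, 0, 0.8],
    [4.5, 0, 0, 0, 0.8],
    [2, 0, 0, 0, 0.8],
    [0, 0, 0, 0, 0.8],
    [0, 0, 0, 0, 0.8],
  ],
)

```text
time: 32.5
eef_pos: [0.4316, -0.308, 0.0535]
tcp_rot: [0.7, -0.1, -0.7, -0.1]
contact_force: [0.4, -0.7, 0.9]
opening: 0.8
```

Run:
```python
from h import *
c=snap('wrist','w13',(130,100,510,385),2.1); go([.43106,-.3065,.004],-106.2)
```

```text
tcp [ 0.4323 -0.3086  0.0546] ydir -106.24 xax [ 0.002 -0.002 -1.   ] t 32.55 F [0.  0.6 0.5] op 0.795
 shift cm [ 5.06 -0.17  0.19]
 turn about x deg -0.04  (world yaw +0.04) q6 1.0433257529953754
```

View pics/w13.png

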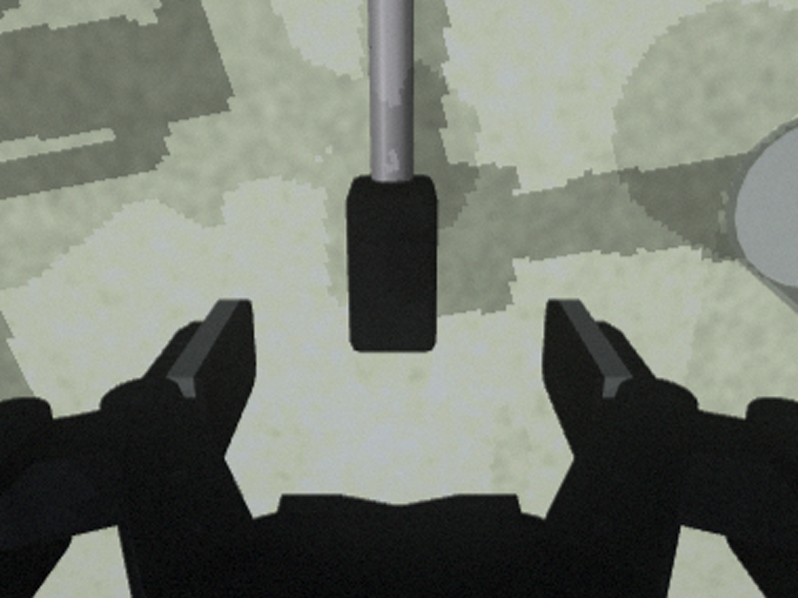

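Run:
```python
from h import *
c=load('w13'); f=lambda x,y,z:onz(c,(130+x/2.1-.25,100+y/2.1-.25),z)
a=f(392,180,.0265);b=f(392,349,.0265);print(a,b,np.linalg.norm(a-b)); u=(a-b)/np.linalg.norm(a-b); g=a-.027*u
go([*g[:2],.004])
```

```text
[ 0.4602 -0.3144  0.0265] [ 0.4112 -0.2999  0.0265] 0.051100391387933604
tcp [ 0.4323 -0.3086  0.0546] ydir -106.24 xax [ 0.002 -0.002 -1.   ] t 32.55 F [0.  0.6 0.5] op 0.795
 shift cm [ 5.06 -0.24 -0.13]
```

Call:
drive_tool(
  steps=[
    [1.5, -0.22, -0.12, 0, 0.8],
    [1.5, 0, 0, 0, 0.8],
    [1.2, 0, 0, 0, 0.8],
    [0.6, 0, 0, 0, 0.8],
    [0, 0, 0, 0, 0.8],
  ],
  force=100,
)

```text
time: 33.05
eef_pos: [0.4323, -0.3047, 0.0034]
tcp_rot: [-0.699, 0.099, 0.701, 0.101]
contact_force: [-0.8, 0.0, 0.4]
opening: 0.801
```

Call:
drive_tool(
  steps=[
    [0, 0, 0, 0, 0.1],
    [0, 0, 0, 0, 0.1],
    [0, 0, 0, 0, 0.1],
    [0, 0, 0, 0, 0.1],
    [0, 0, 0, 0, 0.1],
    [0, 0, 0, 0, 0.1],
    [0, 0, 0, 0, 0.1],
  ],
  force=100,
)

```text
time: 33.75
eef_pos: [0.4338, -0.3062, 0.006]
tcp_rot: [0.7, -0.1, -0.7, -0.1]
contact_force: [-0.4, 0.3, 5.9]
opening: 0.277
```

Run:
```python
from h import *
c=snap('wrist','w14'); go(None)
```

```text
tcp [ 0.4338 -0.3062  0.006 ] ydir -106.26 xax [ 0.001 -0.001 -1.   ] t 33.8 F [-0.7  0.6  6.7] op 0.28
```

Call:
drive_tool(
  steps=[
    [-1, 0, 0, 0, 0.1],
    [-2, 0, 0, 0, 0.1],
    [-3.5, 0, 0, 0, 0.1],
    [-3.5, 0, 0, 0, 0.1],
    [-3.5, 0, 0, 0, 0.1],
    [-3.5, 0, 0, 0, 0.1],
    [-3.5, 0, 0, 0, 0.1],
    [-3, 0, 0, 0, 0.1],
    [-1, 0, 0, 0, 0.1],
    [0, 0, 0, 0, 0.1],
  ],
)

```text
time: 34.8
eef_pos: [0.4335, -0.3059, 0.2513]
tcp_rot: [0.701, -0.101, -0.699, -0.099]
contact_force: [-0.7, 0.6, -1.1]
opening: 0.278
```

Call:
drive_tool(
  steps=[
    [0, 1.18, -2.88, 0, 0.1],
    [0, 1.18, -2.88, 0, 0.1],
    [0, 1.18, -2.88, 0, 0.1],
    [0, 0, 0, -3, 0.1],
    [0, 0, 0, -5, 0.1],
    [0, 0, 0, -6, 0.1],
    [0, 0, 0, -6, 0.1],
    [0, 0, 0, -6, 0.1],
    [0, 0, 0, -6, 0.1],
    [0, 0, 0, -6, 0.1],
  ],
)

```text
time: 35.8
eef_pos: [0.505, -0.3628, 0.2461]
tcp_rot: [-0.693, -0.137, 0.695, -0.133]
contact_force: [0.1, -0.5, -0.6]
opening: 0.282
```

Call:
drive_tool(
  steps=[
    [0, 0, 0, -6, 0.1],
    [0, 0, 0, -6, 0.1],
    [0, 0, 0, -6, 0.1],
    [0, 0, 0, -6, 0.1],
    [0, 0, 0, -6, 0.1],
    [0, 0, 0, -6, 0.1],
    [0, 0, 0, -6, 0.1],
    [0, 0, 0, -6, 0.1],
    [0, 0, 0, -6, 0.1],
    [0, 0, 0, -2.5, 0.1],
  ],
)

```text
time: 36.8
eef_pos: [0.5051, -0.3629, 0.2462]
tcp_rot: [-0.548, -0.449, 0.548, -0.445]
contact_force: [-0.4, 0.1, -1.7]
opening: 0.279
```

Run:
```python
from h import *
p=np.load('shaker.npy');r=np.array([[np.cos(p[2]),-np.sin(p[2])],[np.sin(p[2]),np.cos(p[2])]])
go([*(r@[.003,-.341]+p[:2]),.1195],-5.73)
```

```text
tcp [ 0.5051 -0.3629  0.2462] ydir -11.61 xax [-0.004  0.004 -1.   ] t 36.8 F [-0.4  0.1 -1.7] op 0.279
 shift cm [12.66  0.29  0.1 ]
 turn about x deg -5.88  (world yaw +5.88) q6 -0.583144369643496
```

Call:
drive_tool(
  steps=[
    [0, 0, 0, -5.9, 0.1],
    [0, 0.27, 0.1, 0, 0.1],
    [3, 0, 0, 0, 0.1],
    [4, 0, 0, 0, 0.1],
    [4, 0, 0, 0, 0.1],
    [1.6, 0, 0, 0, 0.1],
    [0, 0, 0, 0, 0.1],
    [0, 0, 0, 0, 0.1],
  ],
)

```text
time: 37.6
eef_pos: [0.5093, -0.3656, 0.1248]
tcp_rot: [0.525, 0.473, -0.525, 0.474]
contact_force: [-0.1, -0.0, -1.3]
opening: 0.278
```

Run:
```python
from h import *
p=np.load('shaker.npy');r=np.array([[np.cos(p[2]),-np.sin(p[2])],[np.sin(p[2]),np.cos(p[2])]])
go([*(r@[.003,-.341]+p[:2]),.1195],-5.73)
s=snap('scene','scene2'); snap('top','top4')
W=lambda x,y,z:[*(r@[x,y]+p[:2]),z]
view('scene2',(200,140,340,245),5.6,'scene2')
f=lambda X:((proj(s,X)-[200,140]+.4)*5.6).round(0)
print('tip',f(W(.003,-.111,.12)),'shoulder',f(W(.003,-.313,.12)),'eyeface',f(W(.003,-.081,.12)),'chtop',f(W(.019,-.081,.135)),f(W(-.013,-.081,.135)))
a=load('top4'); print('top: tip',proj(a,W(.003,-.111,.12)))
```

```text
tcp [ 0.5093 -0.3656  0.1248] ydir -5.91 xax [ 0.001 -0.001 -1.   ] t 37.6 F [-0.1 -0.  -1.3] op 0.278
 shift cm [ 0.53 -0.22 -0.14]
 turn about x deg -0.18  (world yaw +0.18) q6 -0.6810480402798225
tip [[436. 278.]] shoulder [[192. 150.]] eyeface [[475. 298.]] chtop [[455. 294.]] [[491. 264.]]
top: tip [[369.70159329 172.67638534]]
```

View pics/scene2.png

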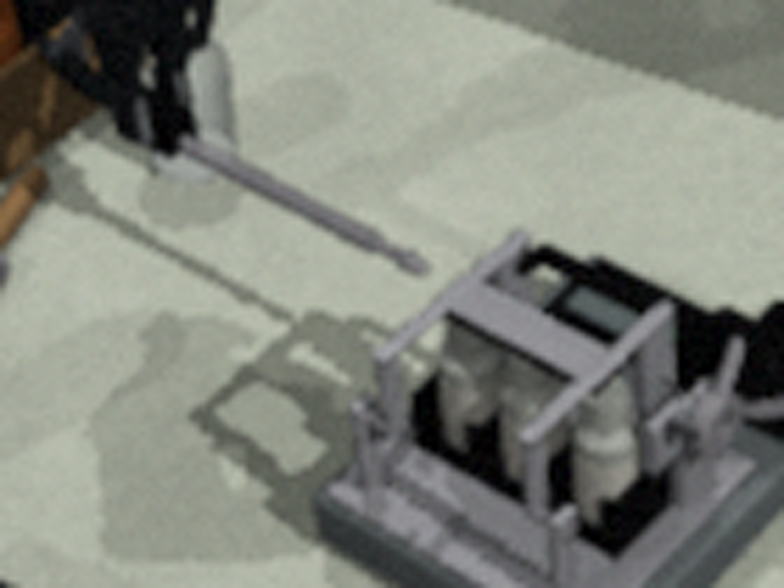

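Call:
drive_tool(
  steps=[
    [0.53, -0.22, -0.14, -0.18, 0.1],
    [0, 0, 0, 0, 0.1],
    [0, 0, 0, 0, 0.1],
    [0, 0, 0, 0, 0.1],
    [0, 0, 0, 0, 0.1],
  ],
)

```text
time: 38.2
eef_pos: [0.5068, -0.3635, 0.119]
tcp_rot: [0.524, 0.474, -0.524, 0.475]
contact_force: [-0.0, 0.5, -2.1]
opening: 0.277
```

Run:
```python
from h import *
p=np.load('shaker.npy');r=np.array([[np.cos(p[2]),-np.sin(p[2])],[np.sin(p[2]),np.cos(p[2])]])
go([*(r@[.003,-.341]+p[:2]),.1195],-5.73)
# rod in top & wrist pictures, in shaker coords assuming z=.1265 (top of rod)
c=snap('wrist','w15'); g=cv2.cvtColor(c['frame'],cv2.COLOR_RGB2GRAY)
for y in (-.28,-.26,-.24,-.225):
    a=proj(c,[*(r@[.003-.03,y]+p[:2]),.12])[0]; b=proj(c,[*(r@[.003+.03,y]+p[:2]),.12])[0]
    L=[int(g[int(round(v)),int(round(u))]) if 0<=v<400 else -1 for u,v in [a+(b-a)*k/30 for k in range(31)]]; print(y,a.round(),L)
```

```text
tcp [ 0.5068 -0.3635  0.119 ] ydir -5.69 xax [ 0. -0. -1.] t 38.2 F [-0.   0.5 -2.1] op 0.277
 shift cm [-0.05  0.05  0.04]
 turn about x deg 0.04  (world yaw +-0.04) q6 -0.685393438012609
-0.28 [257. 134.] [183, 184, 182, 182, 181, 180, 184, 181, 177, 183, 137, 83, 110, 132, 147, 140, 131, 84, 165, 165, 168, 171, 172, 164, 163, 162, 172, 173, 165, 169, 167]
-0.26 [255.  88.] [181, 181, 181, 181, 184, 184, 181, 180, 174, 134, 138, 92, 94, 112, 126, 122, 110, 88, 134, 132, 138, 134, 137, 168, 173, 112, 107, 111, 138, 139, 119]
-0.24 [252.  37.] [178, 177, 180, 180, 125, 126, 130, 174, 133, 135, 134, 91, 88, 109, 128, 119, 107, 79, 177, 136, 129, 129, 129, 108, 104, 103, 103, 151, 156, 155, 157]
-0.225 [250.  -3.] [-1, -1, -1, -1, -1, -1, -1, -1, -1, -1, -1, -1, -1, -1, -1, -1, -1, -1, -1, -1, -1, -1, -1, -1, -1, -1, -1, -1, -1, -1, -1]
```

Call:
drive_tool(
  steps=[
    [-0.05, 0.15, 0, 0, 0.1],
    [0, 0, -1.5, 0, 0.1],
    [0, 0, -1, 0, 0.1],
    [0, 0, -0.7, 0, 0.1],
    [0, 0, -0.7, 0, 0.1],
    [0, 0, -0.6, 0, 0.1],
    [0, 0, 0, 0, 0.1],
  ],
)

```text
time: 38.95
eef_pos: [0.5128, -0.3179, 0.1192]
tcp_rot: [0.524, 0.475, -0.524, 0.475]
contact_force: [0.1, -1.4, -0.8]
opening: 0.278
```

```bash
cat > s.py <<'E'
from h import *
p=np.load('shaker.npy');r=np.array([[np.cos(p[2]),-np.sin(p[2])],[np.sin(p[2]),np.cos(p[2])]])
st=readout.get_state(); go(None,-5.73)
print('shaker mm',(1000*(r.T@(st['eef_pos'][:2]-p[:2]))).round(1),(1000*st['eef_pos'][2]).round(1),'F shaker',(r.T@st['contact_force'][:2]).round(1),st['contact_force'][2].round(1),'T',st['wrist_torque'].round(2))
E
python3 s.py
```

```text
tcp [ 0.5128 -0.3179  0.1192] ydir -5.63 xax [-0.  0. -1.] t 38.95 F [ 0.1 -1.4 -0.8] op 0.278
 turn about x deg 0.1  (world yaw +-0.10) q6 -0.6247194217220816
shaker mm [   3.8 -294.5] 119.2 F shaker [ 0.2 -1.3] -0.8 T [-0.07  0.03  0.01]
```

Call:
drive_tool(
  steps=[
    [0, 0, -0.8, 0, 0.1],
    [0, 0, -0.8, 0, 0.1],
    [0, 0, -0.8, 0, 0.1],
    [0, 0, -0.8, 0, 0.1],
    [0, 0, -0.8, 0, 0.1],
    [0, 0, 0, 0, 0.1],
  ],
)

```text
time: 39.55
eef_pos: [0.5167, -0.2777, 0.1191]
tcp_rot: [0.524, 0.475, -0.524, 0.475]
contact_force: [-0.8, 0.8, -1.7]
opening: 0.276
```

```bash
python3 s.py
```

```text
tcp [ 0.5167 -0.2777  0.1191] ydir -5.62 xax [-0.     0.001 -1.   ] t 39.55 F [-0.8  0.8 -1.7] op 0.276
 turn about x deg 0.11  (world yaw +-0.11) q6 -0.5682752917700956
shaker mm [   3.7 -254.2] 119.1 F shaker [-0.8  0.8] -1.7 T [ 0.08 -0.05 -0.02]
```

Call:
drive_tool(
  steps=[
    [-0.03, 0, -1, 0, 0.1],
    [0, 0, -1, 0, 0.1],
    [0, 0, -1, 0, 0.1],
    [0, 0, -1, 0, 0.1],
    [0, 0, -1, 0, 0.1],
    [0, 0, -1, 0, 0.1],
    [0, 0, 0, 0, 0.1],
  ],
)

```text
time: 40.25
eef_pos: [0.5226, -0.2178, 0.1194]
tcp_rot: [0.524, 0.475, -0.524, 0.475]
contact_force: [-1.0, 0.4, -0.8]
opening: 0.283
```

Call:
drive_tool(
  steps=[
    [0, 0, -0.8, 0, 0.1],
    [0, 0, -0.8, 0, 0.1],
    [0, 0, -0.8, 0, 0.1],
    [0, 0, 0, 0, 0.1],
  ],
)

```text
time: 40.65
eef_pos: [0.5249, -0.1944, 0.1194]
tcp_rot: [0.524, 0.475, -0.524, 0.475]
contact_force: [-0.0, 0.7, -1.4]
opening: 0.284
```

```bash
python3 s.py
```

```text
tcp [ 0.5249 -0.1944  0.1194] ydir -5.63 xax [-0.  0. -1.] t 40.65 F [-0.   0.7 -1.4] op 0.284
 turn about x deg 0.1  (world yaw +-0.10) q6 -0.4377870046207356
shaker mm [   3.6 -170.5] 119.4 F shaker [-0.1  0.7] -1.4 T [-0.16  0.02 -0.06]
```

Call:
drive_tool(
  steps=[
    [0, 0, -1, 0, 0.1],
    [0, 0, -1, 0, 0.1],
    [0, 0, -1, 0, 0.1],
    [0, 0, -1, 0, 0.1],
    [0, 0, -1, 0, 0.1],
    [0, 0, -0.5, 0, 0.1],
    [0, 0, 0, 0, 0.1],
  ],
)

```text
time: 41.35
eef_pos: [0.5305, -0.1398, 0.1196]
tcp_rot: [0.524, 0.475, -0.524, 0.475]
contact_force: [-0.5, -1.0, -1.0]
opening: 0.281
```

Call:
drive_tool(
  steps=[
    [0, 0, -0.3, 0, 0.1],
    [0, 0, -0.2, 0, 0.1],
    [0, 0, -0.2, 0, 0.1],
    [0, 0, 0, 0, 0.1],
  ],
)

```text
time: 41.75
eef_pos: [0.5311, -0.1337, 0.1195]
tcp_rot: [0.524, 0.475, -0.524, 0.474]
contact_force: [-0.3, -0.4, -1.1]
opening: 0.281
```

```bash
python3 s.py
```

```text
tcp [ 0.5311 -0.1337  0.1195] ydir -5.7 xax [-0.  0. -1.] t 41.75 F [-0.3 -0.4 -1.1] op 0.281
 turn about x deg 0.03  (world yaw +-0.03) q6 -0.33256734250280656
shaker mm [   3.7 -109.5] 119.5 F shaker [-0.3 -0.4] -1.1 T [-0.04  0.05 -0.01]
```

Nearly in; continue in small steps until the shoulder meets the cheek.

Call:
drive_tool(
  steps=[
    [0, 0, -0.2, 0, 0.1],
    [0, 0, 0, 0, 0.1],
    [0, 0, -0.2, 0, 0.1],
    [0, 0, 0, 0, 0.1],
  ],
)

```text
time: 42.15
eef_pos: [0.5315, -0.1307, 0.1196]
tcp_rot: [-0.523, -0.474, 0.525, -0.475]
contact_force: [-2.2, -4.6, -2.0]
opening: 0.279
```

```bash
python3 s.py
```

```text
tcp [ 0.5315 -0.1307  0.1196] ydir -5.66 xax [-0.    -0.002 -1.   ] t 42.15 F [-2.2 -4.6 -2. ] op 0.279
 turn about x deg 0.07  (world yaw +-0.07) q6 -0.325399798796495
shaker mm [   3.7 -106.5] 119.6 F shaker [-1.8 -4.8] -2.0 T [-0.84  0.17 -0.03]
```

Call:
drive_tool(
  steps=[
    [0, 0, -0.2, 0, 0.1],
    [0, 0, 0, 0, 0.1],
  ],
)

```text
time: 42.35
eef_pos: [0.5315, -0.1307, 0.1197]
tcp_rot: [-0.522, -0.473, 0.526, -0.477]
contact_force: [-2.2, -9.8, -1.2]
opening: 0.275
```

```bash
python3 s.py
```

```text
tcp [ 0.5315 -0.1307  0.1197] ydir -5.62 xax [-0.    -0.007 -1.   ] t 42.35 F [-2.2 -9.8 -1.2] op 0.275
 turn about x deg 0.11  (world yaw +-0.11) q6 -0.32183286115143345
shaker mm [   3.8 -106.4] 119.7 F shaker [ -1.2 -10. ] -1.2 T [-1.81  0.37 -0.09]
```

Call:
drive_tool(
  steps=[
    [0, 0, 0.45, 0, 0.1],
    [0, 0, 0, 0, 0.6],
    [0, 0, 0, 0, 0.6],
    [0, 0, 0, 0, 0.6],
    [0, 0, 0, 0, 0.6],
    [-1, 0, 0, 0, 0.6],
    [-4, 0, 0, 0, 0.6],
    [-4.5, 0, 0, 0, 0.6],
    [-4.5, 0, 0, 0, 0.6],
    [-4.5, 0, 0, 0, 0.6],
  ],
)

```text
time: 43.35
eef_pos: [0.531, -0.1319, 0.3073]
tcp_rot: [0.524, 0.474, -0.524, 0.475]
contact_force: [1.0, -1.3, 0.2]
opening: 0.602
```

```bash
python3 s.py
python3 - <<'E'
from h import *
p=np.load('shaker.npy');r=np.array([[np.cos(p[2]),-np.sin(p[2])],[np.sin(p[2]),np.cos(p[2])]])
c=load('w9')
for q in [(315,157),(315,202)]:
    X=onz(c,(q[0]/1.25,q[1]/1.25),.170); print('handle',(r.T@(X[:2]-p[:2])).round(4))
c=snap('wrist','w16'); s=snap('scene','scene3'); t=snap('top','top5')
W=lambda x,y,z:[*(r@[x,y]+p[:2]),z]
# dark grip in the wrist picture: shoulder edge row along rod line at z=.13
g=cv2.cvtColor(c['frame'],cv2.COLOR_RGB2GRAY)
for y in np.arange(-.145,-.06,.004):
    u,v=proj(c,W(.003,y,.132))[0]; print(round(y,3),(int(u),int(v)),g[int(v),int(u)] if 0<=v<400 else None,end='; ')
# tip in scene: sample along rod line at z=.12
g=cv2.cvtColor(s['frame'],cv2.COLOR_RGB2GRAY); print()
for y in np.arange(.08,.14,.004):
    u,v=proj(s,W(.003,y,.1175))[0]; print(round(y,3),g[int(round(v)),int(round(u))],end='; ')
go(W(-.08,.09,.30),-5.73)
E
```

```text
tcp [ 0.531  -0.1319  0.3073] ydir -5.67 xax [ 0.001 -0.    -1.   ] t 43.35 F [ 1.  -1.3  0.2] op 0.602
 turn about x deg 0.06  (world yaw +-0.06) q6 -0.33000087058035293
shaker mm [   3.4 -107.7] 307.3 F shaker [ 1.1 -1.2] 0.2 T [-0.03  0.02  0.04]
handle [-0.0221  0.1072]
handle [-0.0242  0.0717]
-0.145 (319, 215) 157; -0.141 (319, 211) 156; -0.137 (319, 208) 157; -0.133 (319, 205) 33; -0.129 (319, 201) 40; -0.125 (319, 198) 33; -0.121 (319, 194) 33; -0.117 (319, 190) 34; -0.113 (319, 187) 32; -0.109 (319, 183) 32; -0.105 (319, 180) 32; -0.101 (319, 176) 34; -0.097 (319, 172) 30; -0.093 (319, 169) 27; -0.089 (319, 165) 27; -0.085 (319, 161) 24; -0.081 (319, 157) 127; -0.077 (319, 153) 128; -0.073 (319, 150) 83; -0.069 (319, 146) 117; -0.065 (319, 142) 115; -0.061 (319, 138) 115; 
0.08 104; 0.084 109; 0.088 103; 0.092 97; 0.096 105; 0.1 119; 0.104 130; 0.108 131; 0.112 133; 0.116 117; 0.12 96; 0.124 90; 0.128 79; 0.132 84; 0.136 83; 0.14 78; tcp [ 0.5331 -0.1328  0.3106] ydir -5.67 xax [ 0.01  -0.004 -1.   ] t 43.5 F [-0.2 -0.4 -0.8] op 0.601
 shift cm [  0.91  -8.55 -19.85]
 turn about x deg 0.06  (world yaw +-0.06) q6 -0.33002374806651535
```

Call:
drive_tool(
  steps=[
    [0, -1.7, -3.97, 0, 0],
    [0, -1.7, -3.97, 0, 0],
    [0, -1.7, -3.97, 0, 0],
    [0, -1.7, -3.97, 0, 0],
    [0, -1.7, -3.97, 0, 0],
    [0, 0, 0, 0, 0],
    [0, 0, 0, 0, 0],
    [0, 0, 0, 0, 0],
  ],
)

```text
time: 44.3
eef_pos: [0.4664, 0.0731, 0.3039]
tcp_rot: [-0.524, -0.475, 0.525, -0.474]
contact_force: [0.5, 0.3, -0.2]
opening: -0.002
```

Call:
drive_tool(
  steps=[
    [4.5, 0, 0, 0, 0],
    [4.5, 0, 0, 0, 0],
    [4.5, 0, 0, 0, 0],
    [1, 0, 0, 0, 0],
    [0, 0, 0, 0, 0],
    [0, 0, 0, 0, 0],
    [0, 0, 0, 0, 0],
  ],
)

```text
time: 45.0
eef_pos: [0.4685, 0.0733, 0.1625]
tcp_rot: [0.526, 0.473, -0.523, 0.476]
contact_force: [0.1, -0.2, 0.2]
opening: -0.001
```

```bash
python3 s.py
```

```text
tcp [0.4685 0.0733 0.1625] ydir -5.72 xax [ 0.005 -0.    -1.   ] t 45.0 F [ 0.1 -0.2  0.2] op -0.001
 turn about x deg 0.01  (world yaw +-0.01) q6 0.0405924373848872
shaker mm [-79.3  90.2] 162.5 F shaker [ 0.1 -0.2] 0.2 T [0.02 0.01 0.02]
```

Call:
drive_tool(
  steps=[
    [0.7, 0, 0, 0, 0],
    [0, 1.5, 0, 0, 0],
    [0, 1.5, 0, 0, 0],
    [0, 1, 0, 0, 0],
    [0, 1, 0, 0, 0],
    [0, 1, 0, 0, 0],
    [0, 0, 0, 0, 0],
  ],
)

```text
time: 45.7
eef_pos: [0.5275, 0.0676, 0.1527]
tcp_rot: [0.525, 0.474, -0.524, 0.475]
contact_force: [0.1, -0.8, 0.0]
opening: -0.001
```

```bash
python3 s.py
```

```text
tcp [0.5275 0.0676 0.1527] ydir -5.7 xax [ 0.002 -0.    -1.   ] t 45.7 F [ 0.1 -0.8  0. ] op -0.001
 turn about x deg 0.03  (world yaw +-0.03) q6 0.03596926437846795
shaker mm [-20.   90.5] 152.7 F shaker [ 0.2 -0.7] 0.0 T [ 0.01 -0.03  0.01]
```

Call:
drive_tool(
  steps=[
    [0, 1, 0, 0, 0],
    [0, 1, 0, 0, 0],
    [0, 0.5, 0, 0, 0],
    [0, 0, 0, 0, 0],
  ],
)

```text
time: 46.1
eef_pos: [0.5514, 0.0651, 0.1519]
tcp_rot: [-0.524, -0.475, 0.524, -0.474]
contact_force: [-0.4, -0.5, 0.7]
opening: 0.005
```

```bash
python3 s.py
```

```text
tcp [0.5514 0.0651 0.1519] ydir -5.7 xax [-0. -0. -1.] t 46.1 F [-0.4 -0.5  0.7] op 0.005
 turn about x deg 0.03  (world yaw +-0.03) q6 0.03432977709848761
shaker mm [ 4.  90.4] 151.9 F shaker [-0.3 -0.5] 0.7 T [-0.05  0.11 -0.02]
```

Call:
drive_tool(
  steps=[
    [0, 0.5, 0, 0, 0],
    [0, 0.5, 0, 0, 0],
    [0, 0.5, 0, 0, 0],
    [0, 0, 0, 0, 0],
  ],
)

```text
time: 46.5
eef_pos: [0.5669, 0.0636, 0.1529]
tcp_rot: [0.525, 0.474, -0.524, 0.475]
contact_force: [-1.4, -0.5, -0.9]
opening: 0.003
```

```bash
python3 s.py
cat > hd.py <<'E'
from h import *
import sys
p=np.load('shaker.npy');r=np.array([[np.cos(p[2]),-np.sin(p[2])],[np.sin(p[2]),np.cos(p[2])]])
W=lambda x,y,z:[*(r@[x,y]+p[:2]),z]
for cam in ('wrist','scene','top'):
    c=snap(cam,'tmp_'+cam); g=cv2.cvtColor(c['frame'],cv2.COLOR_RGB2GRAY); print(cam)
    for a in np.arange(-.7,.85,.1):
        o=[]
        for y in (.076,.09,.104):
            u,v=proj(c,W(.0057+.058*np.sin(a),y,.122+.058*np.cos(a)))[0]; o.append(int(g[int(round(v)),int(round(u))]) if 0<=v<400 and 0<=u<640 else -1)
        print(round(a+.7,1),o,end=' ')
    print()
E
python3 hd.py
```

```text
tcp [0.5669 0.0636 0.1529] ydir -5.7 xax [ 0.002 -0.    -1.   ] t 46.5 F [-1.4 -0.5 -0.9] op 0.003
 turn about x deg 0.03  (world yaw +-0.03) q6 0.03338281974559932
shaker mm [19.6 90.4] 152.9 F shaker [-1.3 -0.6] -0.9 T [ 0.02  0.25 -0.04]
wrist
0.0 [23, 94, 18] 0.1 [25, 26, 128] 0.2 [24, 109, 110] 0.3 [24, 57, 127] 0.4 [24, 22, 118] 0.5 [18, 164, 168] 0.6 [17, 82, 132] 0.7 [18, 21, 146] 0.8 [9, 27, 29] 0.9 [22, 26, 48] 1.0 [9, 23, 98] 1.1 [20, 27, 24] 1.2 [20, 20, 109] 1.3 [14, 11, 18] 1.4 [23, 19, 31] 1.5 [18, 19, 25] 
scene
0.0 [27, 90, 11] 0.1 [12, 112, 7] 0.2 [19, 105, 12] 0.3 [22, 65, 14] 0.4 [15, 16, 14] 0.5 [12, 13, 11] 0.6 [8, 17, 9] 0.7 [11, 21, 2] 0.8 [11, 19, 36] 0.9 [19, 13, 52] 1.0 [17, 18, 84] 1.1 [70, 13, 88] 1.2 [57, 14, 47] 1.3 [28, 5, 25] 1.4 [10, 6, 18] 1.5 [42, 80, 41] 
top
0.0 [40, 56, 55] 0.1 [38, 50, 55] 0.2 [36, 39, 40] 0.3 [47, 43, 49] 0.4 [45, 50, 56] 0.5 [53, 55, 58] 0.6 [53, 49, 54] 0.7 [61, 54, 53] 0.8 [44, 50, 49] 0.9 [29, 51, 42] 1.0 [37, 32, 43] 1.1 [41, 45, 37] 1.2 [51, 47, 50] 1.3 [50, 53, 49] 1.4 [51, 55, 54] 1.5 [54, 52, 53]
```

Call:
drive_tool(
  steps=[
    [0, 0.4, 0, 0, 0],
    [0, 0.4, 0, 0, 0],
    [0, 0, 0, 0, 0],
  ],
)

```text
time: 46.95
eef_pos: [0.5692, 0.0636, 0.1523]
tcp_rot: [-0.52, -0.479, 0.528, -0.471]
contact_force: [-16.1, 1.3, 10.2]
opening: 0.0
```

```bash
python3 s.py
```

```text
tcp [0.5692 0.0636 0.1523] ydir -5.66 xax [-0.015  0.001 -1.   ] t 46.95 F [-16.1   1.3  10.2] op 0.0
 turn about x deg 0.07  (world yaw +-0.07) q6 0.03308946013528369
shaker mm [21.9 90.6] 152.3 F shaker [-16.2  -0.3] 10.2 T [0.07 2.71 0.  ]
```

Call:
drive_tool(
  steps=[
    [0, 0.4, 0, 0, 0],
    [0, 0.2, 0, 0, 0],
    [0, 0, 0, 0, 0],
  ],
)

```text
time: 47.25
eef_pos: [0.5698, 0.0635, 0.152]
tcp_rot: [-0.516, -0.483, 0.532, -0.467]
contact_force: [-30.3, 0.8, 20.0]
opening: -0.002
```

```bash
python3 s.py
```

```text
tcp [0.5698 0.0635 0.152 ] ydir -5.61 xax [-0.031  0.001 -1.   ] t 47.25 F [-30.3   0.8  20. ] op -0.002
 turn about x deg 0.12  (world yaw +-0.12) q6 0.032841995657696736
shaker mm [22.5 90.6] 152.0 F shaker [-30.2  -2.2] 20.0 T [ 0.17  5.14 -0.06]
```

Call:
drive_tool(
  steps=[
    [0, -1.5, 0, 0, 0],
    [0, -2, 0, 0, 0],
    [-4, -2, 0, 0, 0],
    [-4, -2, 0, 0, 0.5],
    [-2, 0, 0, -8.5, 0.5],
    [0, 0, 0, -8.5, 0.5],
    [0, 0, 0, -8.5, 0.5],
    [0, 0, 0, -8.5, 0.5],
    [0, 0, 0, -8.5, 0.5],
    [0, 0, 0, -8.5, 0.5],
  ],
)

```text
time: 48.25
eef_pos: [0.5061, 0.0697, 0.2533]
tcp_rot: [0.267, 0.654, -0.267, 0.656]
contact_force: [0.7, -0.5, -0.9]
opening: 0.501
```

Call:
drive_tool(
  steps=[
    [0, 0, 0, -8.5, 0.5],
    [0, 0, 0, -8.5, 0.5],
    [0, 0, 0, -8.5, 0.5],
    [0, 0, 0, -8.5, 0.5],
    [0, 0, 0, -5, 0.5],
    [0, 0, 0, 0, 0.5],
    [0, 0, 0, 0, 0.5],
  ],
)

```text
time: 48.95
eef_pos: [0.5057, 0.0698, 0.2529]
tcp_rot: [0.036, 0.706, -0.036, 0.707]
contact_force: [0.2, 0.5, 0.9]
opening: 0.503
```

```bash
python3 hd.py
python3 - <<'E'
from h import *
p=np.load('shaker.npy');r=np.array([[np.cos(p[2]),-np.sin(p[2])],[np.sin(p[2]),np.cos(p[2])]])
W=lambda x,y,z:[*(r@[x,y]+p[:2]),z]
go(W(-.095,.055,.16),84.27)
E
```

```text
wrist
0.0 [127, 101, 200] 0.1 [103, 118, 216] 0.2 [108, 153, 130] 0.3 [124, 172, 135] 0.4 [29, 155, 211] 0.5 [28, 126, 213] 0.6 [24, 120, 204] 0.7 [27, 122, 217] 0.8 [106, 124, 202] 0.9 [97, 120, 206] 1.0 [78, 122, 202] 1.1 [109, 122, 219] 1.2 [26, 31, 38] 1.3 [29, 35, 32] 1.4 [33, 34, 37] 1.5 [34, 38, 40] 
scene
0.0 [159, 87, 3] 0.1 [134, 110, 6] 0.2 [98, 105, 12] 0.3 [61, 56, 18] 0.4 [1, 4, 15] 0.5 [12, 12, 10] 0.6 [14, 10, 11] 0.7 [10, 10, 7] 0.8 [5, 7, 15] 0.9 [9, 11, 34] 1.0 [105, 6, 73] 1.1 [106, 14, 117] 1.2 [107, 50, 114] 1.3 [72, 45, 90] 1.4 [5, 14, 15] 1.5 [26, 59, 33] 
top
0.0 [33, 31, 41] 0.1 [49, 34, 46] 0.2 [50, 50, 51] 0.3 [51, 58, 53] 0.4 [53, 50, 50] 0.5 [54, 56, 55] 0.6 [54, 58, 58] 0.7 [61, 60, 67] 0.8 [62, 62, 58] 0.9 [63, 63, 65] 1.0 [64, 64, 60] 1.1 [66, 65, 62] 1.2 [59, 59, 56] 1.3 [62, 65, 63] 1.4 [59, 65, 63] 1.5 [58, 62, 62] 
tcp [0.5054 0.0698 0.2527] ydir 84.25 xax [ 0.001 -0.    -1.   ] t 49.1 F [-0.2  0.7 -0.9] op 0.5
 shift cm [ 9.26 -3.55 -5.28]
 turn about x deg -0.02  (world yaw +0.02) q6 -1.532276838432011
```

Call:
drive_tool(
  steps=[
    [0, -1.8, -2.64, 0, 0.5],
    [0, -1.75, -2.64, 0, 0.5],
    [4.5, 0, 0, 0, 0.5],
    [4.5, 0, 0, 0, 0.5],
    [0, 0, 0, 0, 0.5],
    [0, 0, 0, 0, 0.5],
    [0, 0, 0, 0, 0.5],
  ],
)

```text
time: 49.8
eef_pos: [0.451, 0.0396, 0.1652]
tcp_rot: [0.035, 0.705, -0.035, 0.708]
contact_force: [-0.4, -1.4, -1.3]
opening: 0.5
```

```bash
python3 s.py
python3 - <<'E'
from h import *
p=np.load('shaker.npy');r=np.array([[np.cos(p[2]),-np.sin(p[2])],[np.sin(p[2]),np.cos(p[2])]])
go([*(r@[-.095,.055]+p[:2]),.077],84.27)
E
```

```text
tcp [0.451  0.0396 0.1652] ydir 84.31 xax [ 0.004 -0.001 -1.   ] t 49.8 F [-0.4 -1.4 -1.3] op 0.5
 turn about x deg -89.96  (world yaw +89.96) q6 -1.6086923546851322
shaker mm [-93.3  54.9] 165.2 F shaker [-0.2 -1.4] -1.3 T [-0.01 -0.04 -0.02]
tcp [0.451  0.0396 0.1652] ydir 84.31 xax [ 0.004 -0.001 -1.   ] t 49.8 F [-0.4 -1.4 -1.3] op 0.5
 shift cm [ 8.82  0.01 -0.21]
 turn about x deg 0.04  (world yaw +-0.04) q6 -1.6086923546851322
```

Call:
drive_tool(
  steps=[
    [3, 0, -0.15, 0, 0.5],
    [3, 0, 0, 0, 0.5],
    [2, 0, 0, 0, 0.5],
    [0.8, 0, 0, 0, 0.5],
    [0, 0, 0, 0, 0.5],
    [0, 0, 0, 0, 0.5],
  ],
  force=80,
)

```text
time: 50.4
eef_pos: [0.4494, 0.0397, 0.0765]
tcp_rot: [0.035, 0.705, -0.035, 0.708]
contact_force: [-0.6, -0.5, -0.3]
opening: 0.501
```

Call:
drive_tool(
  steps=[
    [0, 0, 0, 0, 0],
    [0, 0, 0, 0, 0],
    [0, 0, 0, 0, 0],
    [0, 0, 0, 0, 0],
    [0, 0, 0, 0, 0],
    [0, 0, 0, 0, 0],
  ],
  force=80,
)

```text
time: 51.0
eef_pos: [0.4485, 0.0397, 0.0751]
tcp_rot: [0.035, 0.705, -0.035, 0.707]
contact_force: [2.0, -0.2, 2.9]
opening: 0.138
```

```bash
python3 s.py
```

```text
tcp [0.4485 0.0397 0.0751] ydir 84.3 xax [ 0.002 -0.    -1.   ] t 51.0 F [ 2.  -0.2  2.9] op 0.138
 turn about x deg -89.97  (world yaw +89.97) q6 -1.609024225327511
shaker mm [-95.8  54.8] 75.1 F shaker [2. 0.] 2.9 T [-0.06 -0.35  0.04]
```

Bar gripped. Push in 9 mm.

Call:
drive_tool(
  steps=[
    [0.4, 0, 0, 0, 0],
    [0.4, 0, 0, 0, 0],
    [0.2, 0, 0, 0, 0],
    [0, 0, 0, 0, 0],
    [0, 0, 0, 0, 0],
  ],
)

```text
time: 51.5
eef_pos: [0.4488, 0.0397, 0.0678]
tcp_rot: [0.035, 0.706, -0.035, 0.706]
contact_force: [-7.2, -0.4, 22.8]
opening: 0.139
```

```bash
python3 s.py
```

```text
tcp [0.4488 0.0397 0.0678] ydir 84.33 xax [-0. -0. -1.] t 51.5 F [-7.2 -0.4 22.8] op 0.139
 turn about x deg -89.94  (world yaw +89.94) q6 -1.6089771494861331
shaker mm [-95.5  54.9] 67.8 F shaker [-7.1 -1.1] 22.8 T [ 0.02  1.19 -0.02]
```

Call:
drive_tool(
  steps=[
    [0, 0, 0, 6, 0],
    [0, 0, 0, 6, 0],
    [0, 0, 0, 6, 0],
    [0, 0, 0, 6, 0],
    [0, 0, 0, 6, 0],
    [0, 0, 0, 6, 0],
    [0, 0, 0, 6, 0],
    [0, 0, 0, 6, 0],
    [0, 0, 0, 6, 0],
    [0, 0, 0, 6, 0],
  ],
)

```text
time: 52.5
eef_pos: [0.4499, 0.0413, 0.0678]
tcp_rot: [0.387, 0.593, -0.383, 0.594]
contact_force: [-2.5, 6.4, 19.9]
opening: 0.14
```

```bash
python3 s.py
```

```text
tcp [0.4499 0.0413 0.0678] ydir 24.01 xax [ 0.004  0.003 -1.   ] t 52.5 F [-2.5  6.4 19.9] op 0.14
 turn about x deg 29.74  (world yaw +-29.74) q6 -0.557883548445398
shaker mm [-94.6  56.5] 67.8 F shaker [-3.1  6.2] 19.9 T [1.13 0.43 0.07]
```

Call:
drive_tool(
  steps=[
    [0, 0, 0, 1, 0],
    [0, 0, 0, 0, 0],
    [0, 0, 0, 0, 0],
  ],
)

```text
time: 52.8
eef_pos: [0.45, 0.0413, 0.0679]
tcp_rot: [0.39, 0.59, -0.387, 0.591]
contact_force: [-1.9, 6.6, 19.7]
opening: 0.132
```

```bash
python3 s.py
```

```text
tcp [0.45   0.0413 0.0679] ydir 23.33 xax [ 0.004  0.003 -1.   ] t 52.8 F [-1.9  6.6 19.7] op 0.132
 turn about x deg 29.06  (world yaw +-29.06) q6 -0.5455250112092139
shaker mm [-94.5  56.6] 67.9 F shaker [-2.5  6.4] 19.7 T [1.14 0.51 0.25]
```

Call:
drive_tool(
  steps=[
    [-0.4, 0, 0, 0, 0],
    [-0.4, 0, 0, 0, 0],
    [-0.15, 0, 0, 0, 0],
    [0, 0, 0, 0, 0],
    [0, 0, 0, 0, 0.4],
    [0, 0, 0, 0, 0.5],
    [0, 0, 0, 0, 0.5],
    [-1, 0, 0, 0, 0.5],
    [-4, 0, 0, 0, 0.5],
    [-4.5, 0, 0, 0, 0.5],
  ],
)

```text
time: 53.8
eef_pos: [0.4458, 0.04, 0.1686]
tcp_rot: [0.388, 0.592, -0.39, 0.589]
contact_force: [0.8, 0.2, 0.1]
opening: 0.5
```

Call:
drive_tool(
  steps=[
    [-4.5, 0, 0, 0, 0.5],
    [-4.5, 0, 0, 0, 0.5],
    [0, 0, -3, 0, 0.5],
    [0, 0, 0, 0, 0.5],
    [0, 0, 0, 0, 0.5],
  ],
)

```text
time: 54.3
eef_pos: [0.4352, 0.0675, 0.2589]
tcp_rot: [0.388, 0.591, -0.389, 0.591]
contact_force: [0.1, -0.3, 0.4]
opening: 0.5
```

```bash
python3 s.py
python3 - <<'E'
from h import *
p=np.load('shaker.npy');r=np.array([[np.cos(p[2]),-np.sin(p[2])],[np.sin(p[2]),np.cos(p[2])]])
W=lambda x,y,z:[*(r@[x,y]+p[:2]),z]
c=snap('wrist','w20'); g=cv2.cvtColor(c['frame'],cv2.COLOR_RGB2GRAY)
# knob: brightness along circle radius 12 and 22mm at bar-top height (white pointer) vs clockwise angle
for R_ in (.012,.018,.022):
  print(R_,[(a,int(g[int(round(v)),int(round(u))])) for a in range(-10,350,10) for u,v in [proj(c,W(-.095+R_*np.cos(np.radians(a)),.055-R_*np.sin(np.radians(a)),.103))[0]] if 0<=v<399.4 and 0<=u<639.4])
for n,X in dict(grip=(.003,-.1,.132),).items():
  for y in np.arange(-.14,-.06,.006):
    u,v=proj(c,W(.003,y,.13))[0]; print(round(y,3),g[int(v),int(u)] if 0<=v<400 and 0<=u<640 else None,end='; ')
E
python3 hd.py | tail -4 | head -2
```

```text
tcp [0.4352 0.0675 0.2589] ydir 23.37 xax [-0. -0. -1.] t 54.3 F [ 0.1 -0.3  0.4] op 0.5
 turn about x deg 29.1  (world yaw +-29.10) q6 -0.48480877142925344
shaker mm [-111.8   81.2] 258.9 F shaker [ 0.1 -0.3] 0.4 T [-0.03 -0.07  0.01]
0.012 [(-10, 24), (0, 16), (10, 19), (20, 22), (30, 20), (40, 22), (50, 54), (60, 178), (70, 20), (80, 22), (90, 18), (100, 20), (110, 19), (120, 17), (130, 22), (140, 22), (150, 18), (160, 18), (170, 21), (180, 28), (190, 22), (200, 25), (210, 20), (220, 23), (230, 28), (240, 26), (250, 25), (260, 25), (270, 24), (280, 24), (290, 23), (300, 22), (310, 26), (320, 24), (330, 22), (340, 20)]
0.018 [(-10, 22), (0, 23), (10, 26), (20, 17), (30, 19), (40, 18), (50, 22), (60, 175), (70, 23), (80, 19), (90, 19), (100, 17), (110, 20), (120, 20), (130, 24), (140, 25), (150, 30), (160, 28), (170, 23), (180, 20), (190, 22), (200, 19), (210, 23), (220, 18), (230, 28), (240, 27), (250, 28), (260, 24), (270, 17), (280, 23), (290, 23), (300, 16), (310, 26), (320, 23), (330, 17), (340, 21)]
0.022 [(-10, 109), (0, 115), (10, 116), (20, 103), (30, 93), (40, 20), (50, 28), (60, 176), (70, 23), (80, 17), (90, 20), (100, 20), (110, 23), (120, 26), (130, 21), (140, 25), (150, 27), (160, 65), (170, 56), (180, 27), (190, 25), (200, 28), (210, 26), (220, 22), (230, 28), (240, 31), (250, 27), (260, 27), (270, 27), (280, 26), (290, 24), (300, 22), (310, 22), (320, 60), (330, 63), (340, 104)]
-0.14 None; -0.134 12; -0.128 13; -0.122 16; -0.116 10; -0.11 12; -0.104 14; -0.098 10; -0.092 15; -0.086 9; -0.08 7; -0.074 5; -0.068 9; -0.062 14; scene
0.0 [122, 23, 9] 0.1 [125, 32, 2] 0.2 [105, 26, 3] 0.3 [55, 28, 9] 0.4 [15, 3, 7] 0.5 [12, 5, 9] 0.6 [11, 7, 13] 0.7 [14, 8, 8] 0.8 [1, 6, 8] 0.9 [11, 4, 35] 1.0 [106, 10, 72] 1.1 [103, 5, 126] 1.2 [105, 43, 121] 1.3 [76, 48, 86] 1.4 [10, 10, 17] 1.5 [22, 54, 33]
```

Run:
```python
from h import *
p=np.load('shaker.npy');r=np.array([[np.cos(p[2]),-np.sin(p[2])],[np.sin(p[2]),np.cos(p[2])]])
W=lambda x,y,z:[*(r@[x,y]+p[:2]),z]
a=load('scene3')['frame'].astype(int); c=snap('scene','scene9'); d=np.abs(a-c['frame']).mean(2)
for n,X in dict(gate=(.04,0,.17),grip=(.003,-.105,.125),b0=(.045,-.048,.15),b1=(.045,0,.15),b2=(.045,.048,.15),tip=(.003,.112,.118)).items():
    u,v=proj(c,W(*X))[0].astype(int); print(n,(u,v),d[v-3:v+4,u-3:u+4].mean().round(1))
from plant import sign_off
print(sign_off())
```

```text
gate (np.int64(295), np.int64(198)) 23.3
grip (np.int64(278), np.int64(188)) 5.3
b0 (np.int64(283), np.int64(197)) 11.5
b1 (np.int64(295), np.int64(203)) 11.9
b2 (np.int64(307), np.int64(210)) 7.7
tip (np.int64(332), np.int64(218)) 15.1
the job is handed in; nothing more can be done
None
```

I completed all five steps in order and handed the job in at about 54 s of the 210 s allowed. Sign-off reports no verdict.

**What I did:**
- **Bottles:** the three white bottles stand in the three bays.
- **Gate:** I swung it down by its bar until it stopped, and it held there under about 28 N.
- **Rod:** I slid it in from the right cheek with almost no force until the shoulder stopped it.
- **Collar:** I pushed the lever over until it hit its stop, at about 30 N.
- **Selector:** I pushed the knob in until it bottomed, turned it 60° clockwise and released it.

**Last checks:**
- **Bottles:** a wrist picture showed all three standing in their bays before the gate was shut.
- **Rod:** the image samples put the shoulder at shaker y of about -82 to -83 mm (cheek face at -81), and the tip at about 118 to 121 mm.
- **Collar:** the samples put the handle at about 1.4 rad.
- **Selector:** the pointer is at 60°. The samples fit its sprung-out height, but I didn't measure that separately.
- **Robot:** clear of everything, with no contact force.

**What disagreed or is less certain:**
- The collar handle first measured about 8 to 12 mm further from the robot than the description gives for its open position. I never explained this.
- I compared scene pictures from just after the rod went in and from the end. The change was low at the grip, but 8 to 23 grey levels at the gate, bottles and rod tip. The arm had moved between the two, so I took this as shadow or arm change. I had no picture views left to confirm it by eye before signing off.
- My last wrist-image sampling of the grip was dark throughout, so it gave no reading.

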